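# Load the feed chute and open its valve

### The job

Load both reagent cartridges into the feed chute, one behind the other, each flat on the bed with its white nose downhill, the first against the stop and the second against the first. Then turn the green knob so that its white-tipped end points at the black dot on its panel, without touching the other valves. Leave the bottle, jar and beaker where they stand.

Things in the scene. Friction and masses are not known exactly. Their poses are not given: they have to be found in the camera images.
- chute: gravity feed chute with green side rails, standing on the bench, fixed. Origin on the bench under the inside face of the low-end stop, centre of the chute. At yaw 0 it climbs away from the robot (+x) at 30 degrees; its foot is 180 x 90 x 12 mm. The gripper must be tilted 30 degrees to set a part flat in it
- chute_bed: the polished steel bed of the chute (slippery, friction about 0.2: a part let go on it slides down by itself to the stop or to the part before it). Origin on the bed's surface at the inside face of the low-end stop, mid-width, 55 mm above the bench; x runs uphill along the bed (190 mm long), y across, z square to the bed. 42 mm wide between the rails; rails 8 mm high above the bed and 4 mm thick; stop 26 mm high
- stand: low stand with grey top 110 x 300 mm, top 50 mm above the bench, fixed; the cartridges lie on it. Origin on the bench under its centre, long side along its y
- cart_amber: loose amber reagent cartridge with one white end (the nose), a block 75 long (x) x 36 wide (y) x 45 mm high (z), about 0.15 kg; origin at the centre of its underside; its nose points to its own -x. Grip it across its 36 mm width, fingertips at least 11 mm above its underside so that they clear the chute's rails
- cart_amber_nose (a point): centre of the white nose face of the amber cartridge (37.5 mm from its origin along -x, 22.5 mm up)
- cart_blue: loose blue reagent cartridge with one white end (the nose), a block 75 long (x) x 36 wide (y) x 45 mm high (z), about 0.15 kg; origin at the centre of its underside; its nose points to its own -x. Grip it across its 36 mm width, fingertips at least 11 mm above its underside so that they clear the chute's rails
- cart_blue_nose (a point): centre of the white nose face of the blue cartridge (37.5 mm from its origin along -x, 22.5 mm up)
- bank: aluminium base rail (110 x 345 x 12 mm, fixed) of the valve bank; four valve modules stand side by side on it along its y, 82 mm apart. Origin on the bench under its centre
- valve_green: green valve module, its bar knob is the one to set: white console 80 mm wide, face 115 mm long that slopes up away from the robot at 35 degrees, colour strip at its lower edge, black dot on the face at the open mark. Origin 70 mm below the knob's axis where it meets the face (origin is 12 mm above the bench); x is the horizontal direction of the slope, away from the robot. The modules may stand in any order
- knob_green (a joint): turn of the green knob, rad: 0 when its white-tipped end points straight uphill, growing clockwise as seen looking onto the face; range -0.5 to 1.7; the black dot (open mark) is at 60 degrees = 1.047. It stays where it is left (friction 0.06 N m)
- knob_green_grip (a point): point on the green knob's axis 36 mm out from the face, where to grip (the other knobs are built alike); its z axis is the turning axis (out of the face), its x points along the bar to the white tip, its y across the bar. The bar is 60 long x 16 wide, standing from 11 to 50 mm above the face, on a disc of 48 mm diameter and 11 mm height
- knob_green_tip (a point): top of the white-tipped end of the green knob's bar, 30 mm from its axis, 50 mm out from the face
- valve_blue: blue valve module, a neighbour: white console 80 mm wide, face 115 mm long that slopes up away from the robot at 35 degrees, colour strip at its lower edge, black dot on the face at the open mark. Origin 70 mm below the knob's axis where it meets the face (origin is 12 mm above the bench); x is the horizontal direction of the slope, away from the robot. The modules may stand in any order
- knob_blue (a joint): turn of the blue knob, rad: 0 when its white-tipped end points straight uphill, growing clockwise as seen looking onto the face; range -0.5 to 1.7; the black dot (open mark) is at 60 degrees = 1.047. It stays where it is left (friction 0.06 N m)
- knob_blue_tip (a point): top of the white-tipped end of the blue knob's bar, 30 mm from its axis, 50 mm out from the face
- valve_red: red valve module, a neighbour: white console 80 mm wide, face 115 mm long that slopes up away from the robot at 35 degrees, colour strip at its lower edge, black dot on the face at the open mark. Origin 70 mm below the knob's axis where it meets the face (origin is 12 mm above the bench); x is the horizontal direction of the slope, away from the robot. The modules may stand in any order
- knob_red (a joint): turn of the red knob, rad: 0 when its white-tipped end points straight uphill, growing clockwise as seen looking onto the face; range -0.5 to 1.7; the black dot (open mark) is at 60 degrees = 1.047. It stays where it is left (friction 0.06 N m)
- knob_red_tip (a point): top of the white-tipped end of the red knob's bar, 30 mm from its axis, 50 mm out from the face
- valve_yellow: yellow valve module, a neighbour: white console 80 mm wide, face 115 mm long that slopes up away from the robot at 35 degrees, colour strip at its lower edge, black dot on the face at the open mark. Origin 70 mm below the knob's axis where it meets the face (origin is 12 mm above the bench); x is the horizontal direction of the slope, away from the robot. The modules may stand in any order
- knob_yellow (a joint): turn of the yellow knob, rad: 0 when its white-tipped end points straight uphill, growing clockwise as seen looking onto the face; range -0.5 to 1.7; the black dot (open mark) is at 60 degrees = 1.047. It stays where it is left (friction 0.06 N m)
- knob_yellow_tip (a point): top of the white-tipped end of the yellow knob's bar, 30 mm from its axis, 50 mm out from the face
- beaker: small glass beaker, 56 mm across, 65 mm high, between valve bank and chute, a bystander; origin at the centre of its underside
- wash_bottle: white wash bottle with blue cap, 64 mm across, 130 mm high, right of the chute, a bystander; origin at the centre of its underside
- reagent_jar: amber jar with blue cap, 80 mm across, 110 mm high, behind the beaker, a bystander; origin at the centre of its underside
There are look-alikes about, which are no part of the job. Of the things like the cart_blue, leave any that is turquoise; of the rest the smaller one is meant. There is more than one size of the cart_amber; the job needs the smaller.

How it is judged:
On the way, in this order (a step that is already met when the one before it is completed fails the run):
1. both cartridges lie in the chute, nose downhill, one behind the other down to the stop (((x of cart_amber in the frame of chute_bed between 0.0325 and 0.0425 m and x of cart_amber_nose in the frame of chute_bed between -0.008 and 0.008 m and y of cart_amber in the frame of chute_bed between -0.008 and 0.008 m and z of cart_amber in the frame of chute_bed between -0.004 and 0.004 m and linear speed of each of cart_amber, cart_blue below 0.02 m/s and x of cart_blue in the frame of chute_bed between 0.1055 and 0.1195 m and x of cart_blue_nose in the frame of chute_bed between 0.067 and 0.083 m and y of cart_blue in the frame of chute_bed between -0.008 and 0.008 m and z of cart_blue in the frame of chute_bed between -0.004 and 0.004 m) or (x of cart_amber in the frame of chute_bed between 0.1055 and 0.1195 m and x of cart_amber_nose in the frame of chute_bed between 0.067 and 0.083 m and y of cart_amber in the frame of chute_bed between -0.008 and 0.008 m and z of cart_amber in the frame of chute_bed between -0.004 and 0.004 m and linear speed of each of cart_amber, cart_blue below 0.02 m/s and x of cart_blue in the frame of chute_bed between 0.0325 and 0.0425 m and x of cart_blue_nose in the frame of chute_bed between -0.008 and 0.008 m and y of cart_blue in the frame of chute_bed between -0.008 and 0.008 m and z of cart_blue in the frame of chute_bed between -0.004 and 0.004 m))), for 0.2 s.
2. after that, the green knob points at its black dot (value of joint knob_green between 0.927 and 1.167 rad and velocity of joint knob_green between -0.1 and 0.1 rad/s), for 0.2 s.
At the end, for the whole second after the job is handed in: Both cartridges at rest in the chute in either order, flat on the bed (within 4 mm; 8 mm of mid-width), white nose downhill, the lower within 5 mm of the stop, the upper behind it (centre within 7 mm of 112.5 mm uphill of the stop); green knob at 60 degrees within 0.12 rad, at rest (all of step 2 and ((x of cart_amber in the frame of chute_bed between 0.0325 and 0.0425 m and x of cart_amber_nose in the frame of chute_bed between -0.008 and 0.008 m and y of cart_amber in the frame of chute_bed between -0.008 and 0.008 m and z of cart_amber in the frame of chute_bed between -0.004 and 0.004 m and linear speed of each of cart_amber, cart_blue below 0.02 m/s and x of cart_blue in the frame of chute_bed between 0.1055 and 0.1195 m and x of cart_blue_nose in the frame of chute_bed between 0.067 and 0.083 m and y of cart_blue in the frame of chute_bed between -0.008 and 0.008 m and z of cart_blue in the frame of chute_bed between -0.004 and 0.004 m) or (x of cart_amber in the frame of chute_bed between 0.1055 and 0.1195 m and x of cart_amber_nose in the frame of chute_bed between 0.067 and 0.083 m and y of cart_amber in the frame of chute_bed between -0.008 and 0.008 m and z of cart_amber in the frame of chute_bed between -0.004 and 0.004 m and linear speed of each of cart_amber, cart_blue below 0.02 m/s and x of cart_blue in the frame of chute_bed between 0.0325 and 0.0425 m and x of cart_blue_nose in the frame of chute_bed between -0.008 and 0.008 m and y of cart_blue in the frame of chute_bed between -0.008 and 0.008 m and z of cart_blue in the frame of chute_bed between -0.004 and 0.004 m))); the robot touches nothing.
It fails at once if the robot touched the blue, red or yellow valve, console or knob (over 1 N) (contact force between any of the fingers, the arm and valve_blue above 1 N or contact force between any of the fingers, the arm and valve_red above 1 N or contact force between any of the fingers, the arm and valve_yellow above 1 N).
It fails at once if the blue, red or yellow knob was turned (its tip moved over 3 mm) (distance of any of knob_blue_tip, knob_red_tip, knob_yellow_tip from where it was at the start of the episode above 0.003 m).
It fails at once if the beaker, wash bottle or reagent jar was pushed over 20 mm or knocked over (distance of any of beaker, wash_bottle, reagent_jar from where it was at the start of the episode above 0.02 m or angle between any of beaker, wash_bottle, reagent_jar's own z axis and vertical above 0.4 rad).
It also fails if it takes over 62 s, if anything falls off the work surface, if the arm or the gripper's body presses on something with over 40 N, if the wrist force passes 120 N, or if a joint passes its speed limit or range.

### The arm

A 6-joint arm with a two-finger parallel gripper is mounted at the origin on the work surface. World frame = base frame: x ahead of the robot, y to its left, z up, the work surface at z = 0. Lengths are in m, angles in rad, forces in N, time in s.
With the tool pointing down it reaches from about 0.2 to 0.875 m from the base axis. Payload 3.4 kg.
Tool frame: the origin (TCP) lies at the very end of the fingers, on their centre line; the grasp point (between the pads) lies 19 mm behind it (env.hold_point_z is the distance from the TCP to the grasp point, in m); z points along the fingers, y is the line along which they close (so a half turn about z gives the same grasp; the last joint's range is limited). The gripper opens to 94 mm and grips with 3 to 60 N. Pads are 16 mm wide; open, the fingers measure 119 mm over their backs; the gripper's body (75 mm by 177 mm) begins 78 mm behind the grasp point.
Start: joints at [-1.318, 0.276, 1.505, -0, 1.361, -0.121], TCP at [0.21, -0.535, 0.185] pointing down, gripper open.
Joint ranges: [-2.89, 2.89], [-0.75, 2.08], [0.22, 2.7], [-1.18, 4.32], [0.11, 2.71], [-2.7, 2.7]. Speed limits (rad/s): [2.57, 2.57, 3.14, 3.14, 3.14, 3.14].

### API

Orientations are given as a rotation vector (axis times angle).
In Python, from plant import env, snapshot, calibration gives the robot as it stands. The module is installed in compiled form; this text tells all that it offers.
- The arm moves only by the tool step_arm, never from a script. Its argument "plan" is a list of rows, each an object with "delta_pos": the shift along the tool's x, y, z in units of 50 mm (1.0 is 50 mm), a list of three; "angular": the turn, a rotation vector about the tool's x, y, z in units of 8 degrees (1.0 is 8 degrees), a list of three. A call has exactly 8 rows; each row shifts and turns the commanded pose from where the row before left it, along the tool's axes as they then stand; what a row does not reach is not made up. A row lasts 1/10 s, in which the tool goes at most 50 mm and 8.59 degrees, less where a joint would pass 70% of its speed; a pose out of reach is approached as far as the arm can. A call with a number of a shift or a turn outside -1 to 1 is refused whole. A call with a gripper value outside its range is refused whole. "claw" is the opening, from 0 (shut) to 1 (fully open), set as the call begins (left out, the last holds). The fingers move at their own pace and stop on an object; "force" is the grip in N (left out, the last holds). Time passes only in rows, so rows that do not move let the fingers close, or fill a call up. It gives the time, the measured TCP pose, the force, the opening and the grip force at its end, in the units of the state.
- env.sense(): the state, without advancing time (a new reading comes with each control period).
- snapshot(name): name is "side" or "top"; returns (picture, depth): 400x640x3 uint8, red, green, blue; 400x640 float32, m along the optical axis (not along the pixel's ray), 0 where there is no reading.
- calibration(name): a dict with "K" (3x3 intrinsics, pixels), "D" ([k1, k2, p1, p2, k3] as OpenCV has them; the pictures are not rectified), "rvec" (rotation vector, rad) and "tvec" (3), from world to camera coordinates, as OpenCV has them. Camera axes: x right, y down, z forward; pixel columns grow to the right and rows downward; lengths in m; the calibration is good to about 2 mm. A picture is of the moment at which its call begins. calibration takes no time and is no camera call.
- env.finish_job(): hands the job in; it is judged then, once.
The state is a dict: "time": time; "joint_positions": joint angles; "dq": joint speeds; "tau": joint torques, N m; "eef_pos": TCP position; "tcp_rot": TCP orientation; "force": force on the tool from outside, world axes, zero at the start; "torque": the same for the moment, N m; "finger_gap": opening from 0.0 (shut) to 1.0 (fully open); "gripper_force": force on a finger pad.
Only numpy, scipy, OpenCV 4.12 (cv2) and the standard library are available. Lean on these libraries where they do the work, as an engineer would, in place of code of your own. Each camera call takes 0.05 s, during which the arm holds its last target. There are 200 camera calls.

## Working session

There is one attempt and no reset: what is moved stays moved. The work goes in short steps, Python scripts to look and compute and a tool call to move; the robot and the scene stay as the last step left them, time stands still between calls to the robot, and variables do not carry over. Pictures are saved under pics/ and viewed, at most 10 in all, crops included, and the job is handed in when it is done.

Besides the shell and the picture viewer there is one more tool, called by a JSON object that holds its "op" and its "data", one argument or row to a line. step_arm: Moves the arm, as the interface text tells. Shifts and turns lie within -1 to 1; 1 stands for 50 mm of shift or 8 degrees of turn. Its arguments: {"type":"object","properties":{"plan":{"type":"array"},"claw":{"type":"number"},"force":{"type":"number"}},"required":["plan"]}

```bash
mkdir -p pics; cat > h.py <<'E'
import numpy as np, cv2, pickle
from plant import env, snapshot, calibration
from scipy.spatial.transform import Rotation as R
def shot(n):
    im,d=snapshot(n); c=calibration(n); pickle.dump((im,d,c),open(n+'.pkl','wb')); return im,d,c
def load(n): return pickle.load(open(n+'.pkl','rb'))
def cloud(im,d,c):
    h,w=d.shape; u,v=np.meshgrid(np.arange(w),np.arange(h))
    p=cv2.undistortPoints(np.stack([u,v],-1).reshape(-1,1,2).astype(np.float64),np.array(c['K']),np.array(c['D'])).reshape(h,w,2)
    X=np.dstack([p*d[...,None],d]); Rm=cv2.Rodrigues(np.array(c['rvec'],float))[0]
    W=(X.reshape(-1,3)-np.array(c['tvec']).ravel())@Rm; W[d.ravel()==0]=np.nan
    return W.reshape(h,w,3)
E
python3 - <<'E'
from h import *
for n in('top','side'):
    im,d,c=shot(n); cv2.imwrite(f'pics/{n}0.png',im[...,::-1]); print(n,(d>0).mean(),-cv2.Rodrigues(np.array(c['rvec'],float))[0].T@np.array(c['tvec']).ravel())
s=env.sense(); print(s)
E
```

```text
top 0.99640625 [ 0.3225449  -0.05596507  1.38905948]
side 0.99144140625 [0.03873807 0.74555081 0.72026484]
{'time': 0.1, 'joint_positions': array([-1.31799037e+00,  2.76480181e-01,  1.50595760e+00, -1.54362717e-05,
        1.36068917e+00, -1.20997618e-01]), 'dq': array([-3.83148236e-04, -3.89449079e-04, -2.70185292e-03,  2.98666892e-04,
        5.29095110e-05,  6.52088055e-04]), 'tau': array([ 2.64270449e-03, -4.05456984e+01, -2.37779421e+01,  7.03463028e-02,
        2.98565731e-02, -4.91525054e-05]), 'eef_pos': array([ 0.20982637, -0.53479212,  0.18404017]), 'tcp_rot': array([-3.08537643e+00, -5.83477416e-01,  1.82288391e-04]), 'force': array([ 0.17296775,  0.16285852, -0.46137957]), 'torque': array([0.00829046, 0.03793899, 0.00645431]), 'gripper_force': 0.0, 'finger_gap': 1.000098230747047}
```

View pics/top0.png

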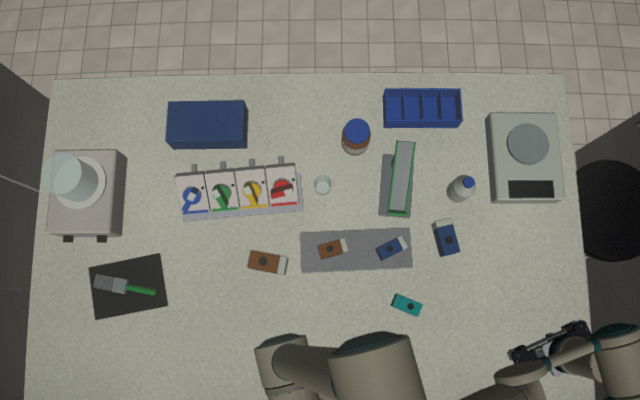

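View pics/side0.png

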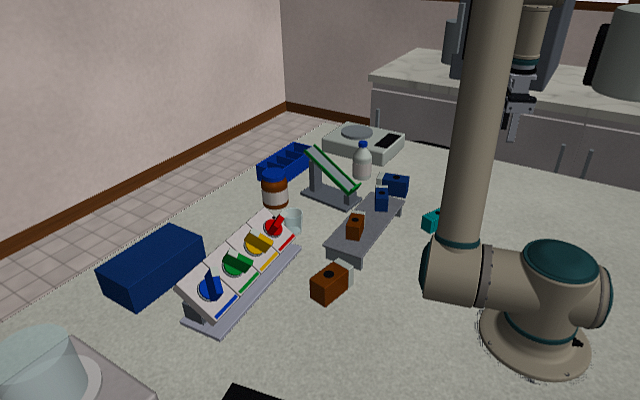

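The top view shows two amber cartridges: (267,262) on the bench, larger, and (331,249) on the stand, smaller. The blue ones are (447,237) on the bench, larger, (390,247) on the stand, smaller, and a turquoise one at (406,304). The two on the stand fit the description. The chute is at (400,180) and the green valve at (223,193). Next I measure them and confirm in an enlarged crop.

```bash
cat > m1.py <<'E'
from h import *
im,d,c=load('top'); W=cloud(im,d,c)
hsv=cv2.cvtColor(im,cv2.COLOR_RGB2HSV); H,S,V=[hsv[...,i].astype(int) for i in range(3)]
v,u=np.mgrid[:400,:640]
def box(x0,x1,y0,y1): return (u>=x0)&(u<x1)&(v>=y0)&(v<y1)
for n,b in dict(amber_s=(310,352,235,264),amber_L=(244,292,245,278),blue_s=(370,412,232,262),blue_L=(430,464,216,260)).items():
    B=box(*b); zt=np.nanpercentile(W[B][:,2],97)
    m=B&(W[...,2]>zt-.012)
    k=m&(S>90); w=m&(S<=90)
    r=cv2.minAreaRect((W[m][:,:2]*1000).astype(np.float32))
    a=W[k][:,:2].mean(0); e=W[w][:,:2].mean(0)
    print(n,'z',round(zt,4),'rect',np.round(r[0],1),np.round(r[1],1),round(r[2],1),'col',a.round(4),'white',e.round(4),'nose yaw',np.degrees(np.arctan2(*(e-a)[::-1])).round(1))
# stand top z
B=box(302,410,230,270)&(W[...,2]>.04)&(W[...,2]<.06); print('stand',np.median(W[B][:,2]))
# chute
B=box(375,420,130,222)
g=B&(H>50)&(H<90)&(S>90)&(W[...,2]>.04)
P=W[g]; print('green n',g.sum(), P.min(0).round(3),P.max(0).round(3))
r=cv2.minAreaRect((P[:,:2]*1000).astype(np.float32)); print('rails rect',r)
bed=B&(S<60)&(W[...,2]>.055)&(cv2.erode((cv2.morphologyEx(g.astype(np.uint8),cv2.MORPH_CLOSE,np.ones((25,25)))),np.ones((5,5)))>0)
Q=W[bed]; A=np.c_[Q[:,:2],np.ones(len(Q))]; s=np.linalg.lstsq(A,Q[:,2],rcond=None)[0]; print('bed n',len(Q),'slope',np.degrees(np.arctan(np.hypot(*s[:2]))),'yaw',np.degrees(np.arctan2(s[1],s[0])),s, 'res',(A@s-Q[:,2]).std())
f=B&(W[...,2]>.006)&(W[...,2]<.018); print('foot',cv2.minAreaRect((W[f][:,:2]*1000).astype(np.float32)))
# valves
for n,lo,hi in(('red',-1,6),('yellow',20,32),('green',50,85),('blue',100,125)):
    B=box(172,305,150,222)
    m=B&(((H>=lo)&(H<=hi))|((H>174)&(n=='red')))&(S>120)&(V>60)
    N,L,st,ce=cv2.connectedComponentsWithStats(m.astype(np.uint8))
    for i in range(1,N):
        if st[i,4]>8: q=W[L==i]; print(n,st[i],np.nanmean(q,0).round(4),'zmax',np.nanmax(q[:,2]).round(3))
cr=im[140:290,160:480]; cv2.imwrite('pics/crop1.png',cv2.resize(cr,None,fx=2.5,fy=2.5,interpolation=cv2.INTER_CUBIC)[...,::-1])
E
python3 m1.py
```

```text
amber_s z 0.0979 rect [457.2 -72.5] [36.3 74.8] 15.7 col [ 0.4547 -0.0666] white [ 0.4611 -0.0842] nose yaw -69.9
amber_L z 0.0646 rect [424.9 102.3] [99.4 46.3] 79.4 col [0.426  0.1112] white [0.421  0.0807] nose yaw -99.1
blue_s z 0.0978 rect [ 458.4 -228.3] [32.7 76.2] 26.0 col [ 0.4548 -0.2213] white [ 0.4652 -0.2419] nose yaw -63.1
blue_L z 0.0618 rect [ 491.5 -385.5] [94.5 49.1] 11.9 col [ 0.4813 -0.3863] white [ 0.5079 -0.3824] nose yaw 8.4
stand 0.049574407491914524
green n 252 [ 0.546 -0.289  0.058] [ 0.725 -0.224  0.157]
rails rect ((635.6190795898438, -256.96282958984375), (50.84906768798828, 178.16299438476562), 84.07266235351562)
bed n 935 slope 29.84492637870719 yaw -3.7605717676563746 [ 0.57251179 -0.0376305  -0.27784609] res 0.003288932279092207
foot ((677.2097778320312, -258.8466796875), (116.27012634277344, 276.7005920410156), 85.08540344238281)
red [274 180  15   8  80] [0.6302 0.0637 0.0986] zmax 0.105
red [271 190  14   8  73] [0.5966 0.0693 0.1219] zmax 0.129
red [272 202  25   4  49] [0.5843 0.0572 0.054 ] zmax 0.058
yellow [250 183  10  14  80] [0.6171 0.131  0.0943] zmax 0.109
yellow [242 192  25  17 134] [0.5813 0.1391 0.0917] zmax 0.127
green [221 186   9  12  52] [0.6116 0.2119 0.0944] zmax 0.108
green [217 197  11  13  60] [0.5731 0.2172 0.1107] zmax 0.128
blue [183 189  25  25 183] [0.5829 0.3059 0.0938] zmax 0.129
```

View pics/crop1.png

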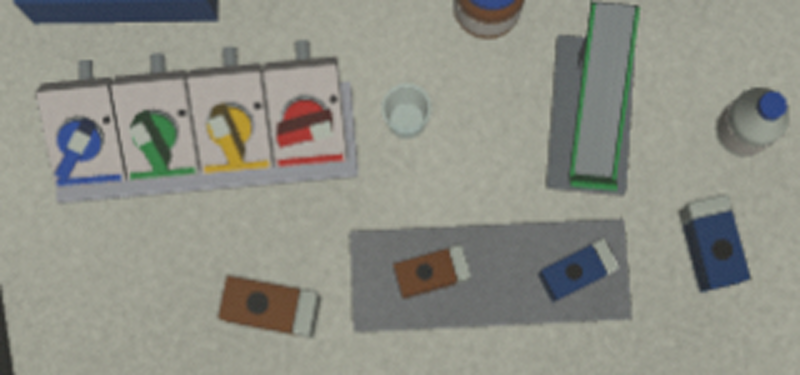

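The crop confirms it: the small amber is at crop (428,272) and the small blue at (578,271), both on the stand with noses to the right. The green knob's white tip points up-left at (142,133), with its dot at (182,112). I'll refine the chute centreline and the knob once more, then move.

```bash
cat > m2.py <<'E'
from h import *
im,d,c=load('top'); W=cloud(im,d,c)
hsv=cv2.cvtColor(im,cv2.COLOR_RGB2HSV); H,S,V=[hsv[...,i].astype(int) for i in range(3)]
v,u=np.mgrid[:400,:640]
K=np.array(c['K']);D=np.array(c['D']);Rm=cv2.Rodrigues(np.array(c['rvec'],float))[0];t=np.array(c['tvec']).ravel();C=-Rm.T@t
def plane(P):
    for _ in range(5):
        A=np.c_[P[:,:2],np.ones(len(P))]; s=np.linalg.lstsq(A,P[:,2],rcond=None)[0]; e=A@s-P[:,2]; P=P[abs(e)<max(.001,2*e.std())]
    return s,e.std(),len(P)
def cast(uv,s):
    p=cv2.undistortPoints(np.array(uv,float).reshape(-1,1,2),K,D).reshape(-1,2); r=np.c_[p,np.ones(len(p))]@Rm
    n=np.array([s[0],s[1],-1]); k=-(s[2]+n@C)/(r@n); return C+r*k[:,None]
# chute: per row, greenness-weighted rail centres
G=np.clip(im[...,1].astype(float)-im[...,0],0,None)
L=[];Rr=[];bedm=np.zeros(d.shape,bool)
for y in range(146,210):
    g=G[y,378:420]; k=np.where(g>25)[0]
    if len(k)<2: continue
    b=np.split(k,np.where(np.diff(k)>3)[0]+1)
    if len(b)==2:
        cs=[(378+np.average(q,weights=g[q]),y) for q in b]; L.append(cs[0]);Rr.append(cs[1]); bedm[y,int(cs[0][0])+4:int(cs[1][0])-3]=1
s,e,n=plane(W[bedm]); print('bed',s,e,n,'slope',np.degrees(np.arctan(np.hypot(*s[:2]))),'yaw',np.degrees(np.arctan2(s[1],s[0])))
sr=s+[0,0,.006/np.cos(np.pi/6)]
for q in(L,Rr):
    P=cast(q,sr); f=np.polyfit(P[:,0],P[:,1],1); r=np.polyval(f,P[:,0])-P[:,1]; f=np.polyfit(P[abs(r)<.003,0],P[abs(r)<.003,1],1); print('rail yaw',np.degrees(np.arctan(f[0])),'y at .55,.65',np.polyval(f,[.55,.65]),r.std())
# valves
B=(u>=176)&(u<302)&(v>=160)&(v<212)
w=B&(S<40)&(V>120)
s,e,n=plane(W[w]); print('face',s,e,n,'slope',np.degrees(np.arctan(np.hypot(*s[:2]))),'yaw',np.degrees(np.arctan2(s[1],s[0])))
dk=(B&(V<70)&(S<90)).astype(np.uint8); N,Lb,st,ce=cv2.connectedComponentsWithStats(dk)
for i in range(1,N):
    if 2<=st[i,4]<25: print('dark',ce[i].round(1),st[i,4],cast([ce[i]],s).round(4))
for y in (209,210,211): pass
for lab,lo,hi in(('red',-1,10),('yellow',18,34),('green',45,90),('blue',95,130)):
    m=B|((v<217)&(v>205)&(u>170)&(u<305)); m=m&(H>=lo)&(H<=hi)&(S>70)&(W[...,2]<.066)
    P=W[m]; print('strip',lab,m.sum(),np.median(P,0).round(4),P[:,1].min().round(4),P[:,1].max().round(4))
for uv in([217,193],[226,206]): print(uv, W[uv[1]-1:uv[1]+2,uv[0]-1:uv[0]+2].reshape(-1,3).round(3)[[1,4,7]])
cr=im[155:225,170:310]; cv2.imwrite('pics/crop2.png',cv2.resize(cr,None,fx=5.5,fy=5.5,interpolation=cv2.INTER_CUBIC)[...,::-1])
E
python3 m2.py
```

```text
** On entry to DLASCL parameter number  4 had an illegal value
 ** On entry to DLASCL parameter number  4 had an illegal valueTraceback (most recent call last):
  File "m2.py", line 22, in <module>
    s,e,n=plane(W[bedm]); print('bed',s,e,n,'slope',np.degrees(np.arctan(np.hypot(*s[:2]))),'yaw',np.degrees(np.arctan2(s[1],s[0])))
          ~~~~~^^^^^^^^^
  File "m2.py", line 8, in plane
    A=np.c_[P[:,:2],np.ones(len(P))]; s=np.linalg.lstsq(A,P[:,2],rcond=None)[0]; e=A@s-P[:,2]; P=P[abs(e)<max(.001,2*e.std())]
                                        ~~~~~~~~~~~~~~~^^^^^^^^^^^^^^^^^^^^^
    x, resids, rank, s = _umath_linalg.lstsq(a, b, rcond,
                         ~~~~~~~~~~~~~~~~~~~^^^^^^^^^^^^^
                                             signature=signature)
                                             ^^^^^^^^^^^^^^^^^^^^
    raise LinAlgError("SVD did not converge in Linear Least Squares")
numpy.linalg.LinAlgError: SVD did not converge in Linear Least Squares
```

```bash
sed -i 's/^def plane(P):/def plane(P):\n    P=P[np.isfinite(P).all(1)]/' m2.py; python3 m2.py
```

```text
bed [ 0.57893708 -0.01753458 -0.27688259] 0.0023414222393521355 569 slope 30.079532647507193 yaw -1.7348181039001587
rail yaw -5.732363150251049 y at .55,.65 [-0.22534201 -0.23538039] 0.00040510279802093304
rail yaw -5.764871486613367 y at .55,.65 [-0.2717398  -0.28183549] 0.0004386378100745062
face [-0.34282399  0.00890031  0.28112785] 0.04180358454122651 4403 slope 18.928867150708168 yaw 178.51283524498945
dark [262.5 182. ] 2 [[0.6435 0.1169 0.0616]]
dark [202.  187.5] 2 [[0.6277 0.283  0.0684]]
strip red 77 [0.5834 0.0579 0.054 ] 0.0245 0.0935
strip yellow 74 [0.5773 0.1358 0.0544] 0.1043 0.1751
strip green 45 [0.5696 0.2168 0.0558] 0.1873 0.257
strip blue 58 [0.5642 0.3017 0.0544] 0.2698 0.3371
[217, 193] [[0.599 0.225 0.138]
 [0.597 0.226 0.136]
 [0.595 0.225 0.136]]
[226, 206] [[0.57  0.206 0.11 ]
 [0.567 0.206 0.112]
 [0.565 0.206 0.11 ]]
```

View pics/crop2.png

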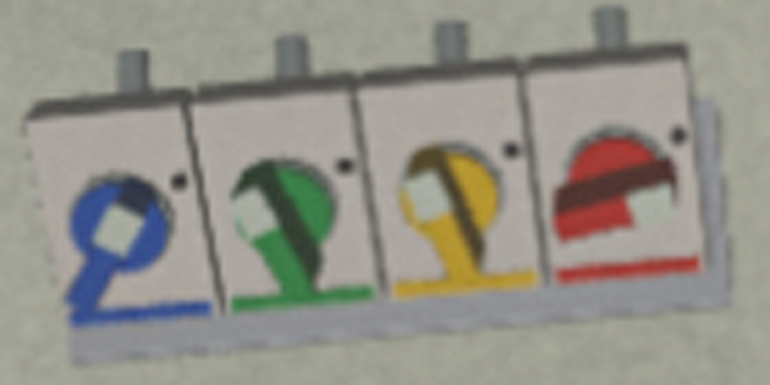

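```bash
cat > p.py <<'E'
from h import *
import json
def down(yaw_y): # tool down, tool y at yaw (deg)
    a=np.radians(yaw_y); y=np.array([np.cos(a),np.sin(a),0]); z=np.array([0,0,-1.]); return R.from_matrix(np.c_[np.cross(y,z),y,z])
def plan(wps,start=None):
    """wps: (pos,Rot,nrows). prints calls of 8 rows, rounded, rounding fed forward"""
    s=env.sense(); p,q=start or (s['eef_pos'],R.from_rotvec(s['tcp_rot'])); rows=[]
    P0,Q0=np.array(p),q
    for tp,tq,n in wps:
        rv=(Q0.inv()*tq).as_rotvec()
        for i in range(1,n+1):
            gp=P0+(np.array(tp)-P0)*i/n; gq=Q0*R.from_rotvec(rv*i/n)
            dp=np.round(q.inv().apply(gp-p)/.05,2); da=np.round(np.degrees((q.inv()*gq).as_rotvec())/8,2)
            rows.append((dp,da)); p=p+q.apply(dp*.05); q=q*R.from_rotvec(np.radians(da*8))
        P0,Q0=np.array(tp),tq
    while len(rows)%8: rows.append((np.zeros(3),np.zeros(3)))
    print('max',max(max(abs(a).max(),abs(b).max()) for a,b in rows))
    for k in range(0,len(rows),8):
        print('CALL',' '.join('{"delta_pos":%s,"angular":%s}'%(json.dumps((a+0).tolist()),json.dumps((b+0).tolist())) for a,b in rows[k:k+8]))
def st():
    s=env.sense(); q=R.from_rotvec(s['tcp_rot']); print(s['time'],s['eef_pos'].round(4),'y yaw',np.degrees(np.arctan2(*q.apply([0,1,0])[1::-1])).round(2),'z',q.apply([0,0,1]).round(3),np.round(s['joint_positions'],2),'gap',round(s['finger_gap'],3),s['gripper_force'],s['force'].round(1))
E
python3 - <<'E'
from p import *
q=down(16.2)
plan([([.457,-.0725,.15],q,13),([.457,-.0725,.066],q,3)])
E
```

```text
max 0.82
CALL {"delta_pos":[0.61, -0.52, 0.05],"angular":[0.0, 0.0, -0.82]} {"delta_pos":[0.67, -0.45, 0.06],"angular":[0.0, 0.0, -0.81]} {"delta_pos":[0.72, -0.37, 0.05],"angular":[0.0, 0.0, -0.82]} {"delta_pos":[0.75, -0.29, 0.05],"angular":[0.0, 0.0, -0.81]} {"delta_pos":[0.78, -0.2, 0.06],"angular":[0.0, 0.0, -0.82]} {"delta_pos":[0.8, -0.11, 0.05],"angular":[0.0, 0.0, -0.81]} {"delta_pos":[0.81, -0.02, 0.05],"angular":[0.0, -0.01, -0.82]} {"delta_pos":[0.8, 0.08, 0.06],"angular":[0.0, 0.0, -0.81]}
CALL {"delta_pos":[0.79, 0.16, 0.05],"angular":[0.0, 0.0, -0.82]} {"delta_pos":[0.77, 0.25, 0.05],"angular":[-0.01, 0.0, -0.81]} {"delta_pos":[0.73, 0.34, 0.05],"angular":[0.0, 0.0, -0.82]} {"delta_pos":[0.69, 0.42, 0.05],"angular":[0.0, 0.0, -0.81]} {"delta_pos":[0.64, 0.49, 0.06],"angular":[0.0, 0.0, -0.82]} {"delta_pos":[0.0, 0.0, 0.56],"angular":[0.0, 0.0, 0.0]} {"delta_pos":[0.0, 0.0, 0.56],"angular":[0.0, 0.0, 0.0]} {"delta_pos":[0.0, 0.0, 0.56],"angular":[0.0, 0.0, 0.0]}
```

{"op": "step_arm", "data": {
  "plan": [
    {"delta_pos": [0.61,-0.52,0.05],"angular": [0,0,-0.82]},
    {"delta_pos": [0.67,-0.45,0.06],"angular": [0,0,-0.81]},
    {"delta_pos": [0.72,-0.37,0.05],"angular": [0,0,-0.82]},
    {"delta_pos": [0.75,-0.29,0.05],"angular": [0,0,-0.81]},
    {"delta_pos": [0.78,-0.2,0.06],"angular": [0,0,-0.82]},
    {"delta_pos": [0.8,-0.11,0.05],"angular": [0,0,-0.81]},
    {"delta_pos": [0.81,-0.02,0.05],"angular": [0,0,-0.82]},
    {"delta_pos": [0.8,0.08,0.06],"angular": [0,0,-0.81]}
  ],
  "claw": 0.8,
  "force": 25
}}

```text
time: 0.9
eef_pos: [0.3625, -0.2493, 0.163]
tcp_rot: [-2.512, -1.887, -0.0]
force: [0.2, -0.4, -0.5]
finger_gap: 0.802
gripper_force: 0.0
```

{"op": "step_arm", "data": {
  "plan": [
    {"delta_pos": [0.79,0.16,0.05],"angular": [0,0,-0.82]},
    {"delta_pos": [0.77,0.25,0.05],"angular": [0,0,-0.81]},
    {"delta_pos": [0.73,0.34,0.05],"angular": [0,0,-0.82]},
    {"delta_pos": [0.69,0.42,0.05],"angular": [0,0,-0.81]},
    {"delta_pos": [0.64,0.49,0.06],"angular": [0,0,-0.82]},
    {"delta_pos": [0,0,0.4],"angular": [0,0,0]},
    {"delta_pos": [0,0,0],"angular": [0,0,0]},
    {"delta_pos": [0,0,0],"angular": [0,0,0]}
  ]
}}

```text
time: 1.7
eef_pos: [0.4563, -0.0729, 0.13]
tcp_rot: [-1.885, -2.511, 0.001]
force: [-0.4, -0.7, 0.4]
finger_gap: 0.802
gripper_force: 0.0
```

```bash
python3 - <<'E'
from p import *
st()
im,d,c=shot('side'); cv2.imwrite('pics/s1.png',cv2.resize(im[150:330,260:480],None,fx=3,fy=3)[...,::-1])
plan([([.457,-.0725,.066],down(16.2),3)])
E
```

```text
1.7 [ 0.4563 -0.0729  0.13  ] y yaw 16.21 z [-0.002  0.    -1.   ] [-0.31  0.15  1.82 -0.    1.18 -0.59] gap 0.802 0.0 [-0.4 -0.7  0.4]
max 0.43
CALL {"delta_pos":[0.01, 0.0, 0.43],"angular":[0.0, 0.0, 0.0]} {"delta_pos":[0.0, 0.01, 0.43],"angular":[0.0, 0.0, 0.0]} {"delta_pos":[0.01, 0.0, 0.43],"angular":[0.0, 0.0, 0.0]} {"delta_pos":[0.0, 0.0, 0.0],"angular":[0.0, 0.0, 0.0]} {"delta_pos":[0.0, 0.0, 0.0],"angular":[0.0, 0.0, 0.0]} {"delta_pos":[0.0, 0.0, 0.0],"angular":[0.0, 0.0, 0.0]} {"delta_pos":[0.0, 0.0, 0.0],"angular":[0.0, 0.0, 0.0]} {"delta_pos":[0.0, 0.0, 0.0],"angular":[0.0, 0.0, 0.0]}
```

View pics/s1.png

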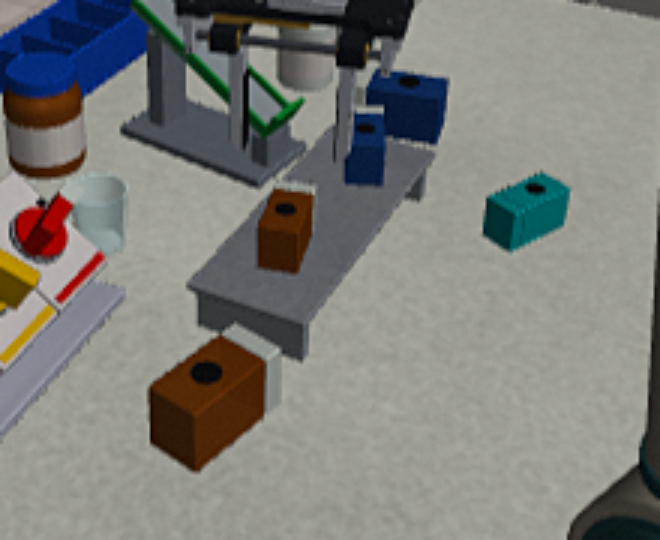

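The side crop shows the open fingers at (240,140) and (345,155), straddling the small amber at (285,230) from above. I'll descend and grip.

{"op": "step_arm", "data": {
  "plan": [
    {"delta_pos": [0,0,0.43],"angular": [0,0,0]},
    {"delta_pos": [0.01,0,0.43],"angular": [0,0,0]},
    {"delta_pos": [0,0.01,0.43],"angular": [0,0,0]},
    {"delta_pos": [0,0,0],"angular": [0,0,0]},
    {"delta_pos": [0,0,0],"angular": [0,0,0]},
    {"delta_pos": [0,0,0],"angular": [0,0,0]},
    {"delta_pos": [0,0,0],"angular": [0,0,0]},
    {"delta_pos": [0,0,0],"angular": [0,0,0]}
  ]
}}

```text
time: 2.55
eef_pos: [0.4579, -0.0726, 0.0667]
tcp_rot: [1.885, 2.511, 0.001]
force: [0.0, 0.1, -0.1]
finger_gap: 0.8
gripper_force: 0.0
```

{"op": "step_arm", "data": {
  "plan": [
    {"delta_pos": [0,0,0],"angular": [0,0,0]},
    {"delta_pos": [0,0,0],"angular": [0,0,0]},
    {"delta_pos": [0,0,0],"angular": [0,0,0]},
    {"delta_pos": [0,0,0],"angular": [0,0,0]},
    {"delta_pos": [0,0,0],"angular": [0,0,0]},
    {"delta_pos": [0,0,0],"angular": [0,0,0]},
    {"delta_pos": [0,0,0],"angular": [0,0,0]},
    {"delta_pos": [0,0,0],"angular": [0,0,0]}
  ],
  "claw": 0.2
}}

```text
time: 3.35
eef_pos: [0.4572, -0.0723, 0.0657]
tcp_rot: [1.886, 2.513, -0.0]
force: [0.1, 0.2, -0.0]
finger_gap: 0.377
gripper_force: 25.0
```

```bash
cat >> p.py <<'E'
YAW=np.radians(-5.75); U=np.array([np.cos(YAW),np.sin(YAW),0])*np.cos(np.pi/6)+np.array([0,0,.5]); YC=np.array([-np.sin(YAW),np.cos(YAW),0]); Nn=np.cross(U,YC)
STOP=np.array([.5655,-.2509,.055])
QC=R.from_matrix(np.c_[U,-YC,-Nn])  # tool in chute: x uphill
def bed(x,y,z): return STOP+U*x+YC*y+Nn*z
E
python3 - <<'E'
from p import *
st()
s=env.sense()['eef_pos']; qd=down(-95.75)
plan([(s+[0,0,.12],down(16.2),3),(bed(.06,0,.12),QC,18),(bed(.06,0,.055),QC,3)])
E
```

```text
3.35 [ 0.4572 -0.0723  0.0657] y yaw 16.22 z [-0. -0. -1.] [-0.31  0.21  1.92 -0.    1.01 -0.59] gap 0.377 24.972556829452515 [ 0.1  0.2 -0. ]
max 0.8
CALL {"delta_pos":[0.0, 0.0, -0.8],"angular":[0.0, 0.0, 0.0]} {"delta_pos":[0.0, 0.0, -0.8],"angular":[0.0, 0.0, 0.0]} {"delta_pos":[0.0, 0.0, -0.8],"angular":[0.0, 0.0, 0.0]} {"delta_pos":[-0.22, 0.05, 0.0],"angular":[-0.2, 0.14, 0.76]} {"delta_pos":[-0.21, 0.08, -0.01],"angular":[-0.21, 0.13, 0.76]} {"delta_pos":[-0.21, 0.09, -0.01],"angular":[-0.2, 0.14, 0.75]} {"delta_pos":[-0.19, 0.12, -0.01],"angular":[-0.2, 0.14, 0.76]} {"delta_pos":[-0.18, 0.14, 0.0],"angular":[-0.2, 0.14, 0.76]}
CALL {"delta_pos":[-0.16, 0.16, -0.01],"angular":[-0.21, 0.13, 0.75]} {"delta_pos":[-0.15, 0.17, -0.01],"angular":[-0.2, 0.14, 0.76]} {"delta_pos":[-0.13, 0.19, 0.0],"angular":[-0.2, 0.14, 0.76]} {"delta_pos":[-0.1, 0.2, 0.0],"angular":[-0.21, 0.13, 0.75]} {"delta_pos":[-0.09, 0.21, 0.01],"angular":[-0.2, 0.14, 0.76]} {"delta_pos":[-0.06, 0.22, 0.0],"angular":[-0.2, 0.14, 0.76]} {"delta_pos":[-0.04, 0.22, 0.02],"angular":[-0.21, 0.13, 0.76]} {"delta_pos":[-0.01, 0.23, 0.02],"angular":[-0.2, 0.14, 0.75]}
CALL {"delta_pos":[0.0, 0.22, 0.03],"angular":[-0.2, 0.14, 0.76]} {"delta_pos":[0.04, 0.23, 0.03],"angular":[-0.2, 0.13, 0.76]} {"delta_pos":[0.05, 0.21, 0.04],"angular":[-0.21, 0.14, 0.75]} {"delta_pos":[0.07, 0.21, 0.05],"angular":[-0.2, 0.14, 0.76]} {"delta_pos":[0.1, 0.2, 0.05],"angular":[-0.2, 0.13, 0.76]} {"delta_pos":[0.0, 0.0, 0.43],"angular":[0.0, 0.0, 0.0]} {"delta_pos":[0.0, 0.0, 0.44],"angular":[0.0, 0.0, 0.0]} {"delta_pos":[0.0, 0.0, 0.43],"angular":[0.0, 0.0, 0.0]}
```

{"op": "step_arm", "data": {
  "plan": [
    {"delta_pos": [0.0,0.0,-0.8],"angular": [0.0,0.0,0.0]},
    {"delta_pos": [0.0,0.0,-0.8],"angular": [0.0,0.0,0.0]},
    {"delta_pos": [0.0,0.0,-0.8],"angular": [0.0,0.0,0.0]},
    {"delta_pos": [-0.22,0.05,0.0],"angular": [-0.2,0.14,0.76]},
    {"delta_pos": [-0.21,0.08,-0.01],"angular": [-0.21,0.13,0.76]},
    {"delta_pos": [-0.21,0.09,-0.01],"angular": [-0.2,0.14,0.75]},
    {"delta_pos": [-0.19,0.12,-0.01],"angular": [-0.2,0.14,0.76]},
    {"delta_pos": [-0.18,0.14,0.0],"angular": [-0.2,0.14,0.76]}
  ]
}}

```text
time: 4.15
eef_pos: [0.4848, -0.1221, 0.1862]
tcp_rot: [2.468, 1.914, 0.265]
force: [-0.2, 0.1, -0.8]
finger_gap: 0.378
gripper_force: 25.0
```

{"op": "step_arm", "data": {
  "plan": [
    {"delta_pos": [-0.16,0.16,-0.01],"angular": [-0.21,0.13,0.75]},
    {"delta_pos": [-0.15,0.17,-0.01],"angular": [-0.2,0.14,0.76]},
    {"delta_pos": [-0.13,0.19,0.0],"angular": [-0.2,0.14,0.76]},
    {"delta_pos": [-0.1,0.2,0.0],"angular": [-0.21,0.13,0.75]},
    {"delta_pos": [-0.09,0.21,0.01],"angular": [-0.2,0.14,0.76]},
    {"delta_pos": [-0.06,0.22,0.0],"angular": [-0.2,0.14,0.76]},
    {"delta_pos": [-0.04,0.22,0.02],"angular": [-0.21,0.13,0.76]},
    {"delta_pos": [-0.01,0.23,0.02],"angular": [-0.2,0.14,0.75]}
  ]
}}

```text
time: 4.95
eef_pos: [0.5293, -0.201, 0.1874]
tcp_rot: [2.978, 0.688, 0.633]
force: [0.0, 0.1, -1.7]
finger_gap: 0.381
gripper_force: 25.0
```

{"op": "step_arm", "data": {
  "plan": [
    {"delta_pos": [0.0,0.22,0.03],"angular": [-0.2,0.14,0.76]},
    {"delta_pos": [0.04,0.23,0.03],"angular": [-0.2,0.13,0.76]},
    {"delta_pos": [0.05,0.21,0.04],"angular": [-0.21,0.14,0.75]},
    {"delta_pos": [0.07,0.21,0.05],"angular": [-0.2,0.14,0.76]},
    {"delta_pos": [0.1,0.2,0.05],"angular": [-0.2,0.13,0.76]},
    {"delta_pos": [0.0,0.0,0.43],"angular": [0.0,0.0,0.0]},
    {"delta_pos": [0.0,0.0,0.44],"angular": [0.0,0.0,0.0]},
    {"delta_pos": [0.0,0.0,0.43],"angular": [0.0,0.0,0.0]}
  ]
}}

```text
time: 5.75
eef_pos: [0.5895, -0.253, 0.1315]
tcp_rot: [3.007, -0.151, 0.803]
force: [-0.5, 0.7, -1.5]
finger_gap: 0.378
gripper_force: 25.0
```

```bash
cat > look.py <<'E'
from p import *
import sys
st()
im,d,c=shot('top'); im2,d2,c2=shot('side')
a=cv2.resize(im[110:240,330:470],None,fx=4,fy=4,interpolation=cv2.INTER_CUBIC)
b=cv2.resize(im2[130:220,290:390],None,fx=4,fy=4,interpolation=cv2.INTER_CUBIC)
o=np.zeros((520,800,3),np.uint8); a=cv2.resize(a,(440,409)); b=cv2.resize(b,(360,324)); o[:409,:440]=a; o[:324,440:]=b
cv2.imwrite('pics/%s.png'%sys.argv[1],o[...,::-1])
s=env.sense(); e=s['eef_pos']-STOP; print('bed coords',(e@U).round(4),(e@YC).round(4),(e@Nn).round(4))
E
python3 look.py l1
```

```text
5.75 [ 0.5895 -0.253   0.1315] y yaw -95.73 z [ 0.496 -0.049 -0.867] [-0.7   0.18  1.93  0.49  0.65  0.64] gap 0.378 24.974371790885925 [-0.5  0.7 -1.5]
bed coords 0.0568 0.0015 0.0526
```

View pics/l1.png

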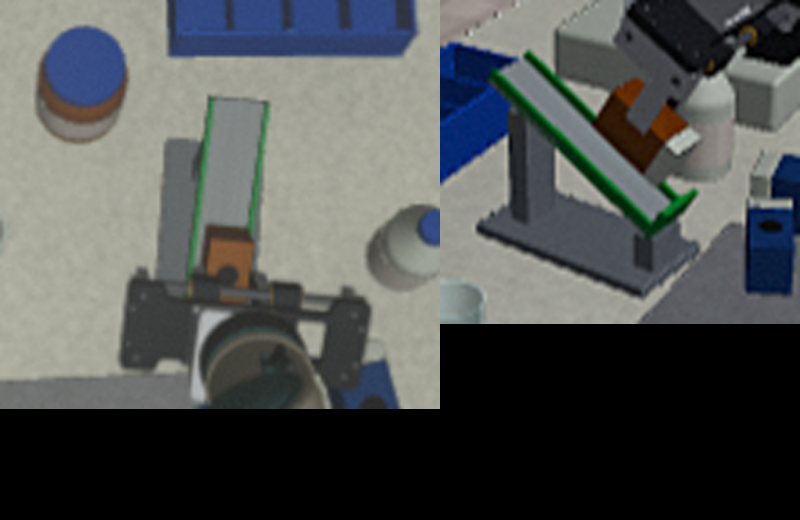

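```bash
cat > ym.py <<'E'
from p import *
im,d,c=load('top'); W=cloud(im,d,c)
hsv=cv2.cvtColor(im,cv2.COLOR_RGB2HSV); H,S,V=[hsv[...,i].astype(int) for i in range(3)]
E=W-STOP; X,Y,Z=E@U,E@YC,E@Nn
import sys
lo,hi=(0,18) if sys.argv[1]=='amber' else (100,125)
v,u=np.mgrid[:400,:640]
m=(H>=lo)&(H<=hi)&(S>90)&(u>375)&(u<425)&(v>150)&(v<215)&(Z>.02)&(Z<.13)&(abs(Y)<.05)
print(m.sum(),'x',np.percentile(X[m],[2,98]).round(4),'y',np.percentile(Y[m],[1,5,50,95,99]).round(4),'z',np.percentile(Z[m],[5,50,95]).round(4))
for y in range(178,200,3):
    k=np.where(m[y])[0]
    if len(k)>4: print(y,k.min(),k.max(),'mid y',np.nanmean([Y[y,k[1]],Y[y,k[-2]]]).round(4),'X',np.nanmean(X[y,k]).round(3))
b=(abs(Z)<.006)&(X>.07)&(X<.19)&(abs(Y)<.04)&(S<60); print('bed z',np.nanmedian(Z[b]).round(4),'y mid',np.nanpercentile(Y[b],[2,98]).round(4))
E
python3 ym.py amber
```

```text
172 x [0.0423 0.0923] y [-0.0147 -0.0136  0.0005  0.0183  0.0198] z [0.0789 0.083  0.0874]
187 397 410 mid y 0.002 X 0.09
190 396 409 mid y 0.0035 X 0.082
193 396 409 mid y 0.0028 X 0.074
196 396 409 mid y 0.0016 X 0.066
bed z -0.0002 y mid [-0.0195  0.0204]
```

{"op": "step_arm", "data": {
  "plan": [
    {"delta_pos": [-0.04,0.04,0.12],"angular": [0,0,0]},
    {"delta_pos": [-0.04,0,0.12],"angular": [0,0,0]},
    {"delta_pos": [-0.04,0,0.12],"angular": [0,0,0]},
    {"delta_pos": [-0.04,0,0.12],"angular": [0,0,0]},
    {"delta_pos": [-0.04,0,0.1],"angular": [0,0,0]},
    {"delta_pos": [-0.04,0,0.05],"angular": [0,0,0]},
    {"delta_pos": [0,0,0],"angular": [0,0,0]},
    {"delta_pos": [0,0,0],"angular": [0,0,0]}
  ]
}}

```text
time: 6.65
eef_pos: [0.595, -0.2559, 0.0995]
tcp_rot: [3.006, -0.151, 0.805]
force: [-0.2, 0.4, -1.3]
finger_gap: 0.382
gripper_force: 25.0
```

```bash
python3 look.py l2; python3 ym.py amber
```

```text
6.65 [ 0.595  -0.2559  0.0995] y yaw -95.76 z [ 0.497 -0.05  -0.866] [-0.7   0.23  1.96  0.54  0.57  0.57] gap 0.382 24.974245727062225 [-0.2  0.4 -1.3]
bed coords 0.0484 -0.0022 0.0238
169 x [0.0318 0.0819] y [-0.0169 -0.0155 -0.0014  0.0166  0.0176] z [0.0478 0.0526 0.057 ]
187 396 408 mid y 0.0016 X 0.08
190 395 408 mid y 0.0017 X 0.072
193 395 408 mid y 0.0008 X 0.064
196 395 408 mid y 0.0001 X 0.056
bed z -0.0001 y mid [-0.0194  0.0203]
```

{"op": "step_arm", "data": {
  "plan": [
    {"delta_pos": [-0.03,0,0.05],"angular": [0,0,0]},
    {"delta_pos": [-0.03,0,0.05],"angular": [0,0,0]},
    {"delta_pos": [0,0,0.04],"angular": [0,0,0]},
    {"delta_pos": [0,0,0],"angular": [0,0,0]},
    {"delta_pos": [0,0,0],"angular": [0,0,0]},
    {"delta_pos": [0,0,0],"angular": [0,0,0]},
    {"delta_pos": [0,0,0],"angular": [0,0,0]},
    {"delta_pos": [0,0,0],"angular": [0,0,0]}
  ]
}}

```text
time: 7.55
eef_pos: [0.5959, -0.256, 0.092]
tcp_rot: [3.006, -0.151, 0.805]
force: [-0.3, 0.0, -0.9]
finger_gap: 0.378
gripper_force: 25.0
```

```bash
python3 look.py l3; python3 ym.py amber
```

```text
7.55 [ 0.5959 -0.256   0.092 ] y yaw -95.75 z [ 0.497 -0.05  -0.866] [-0.69  0.24  1.97  0.56  0.55  0.55] gap 0.378 24.97414380311966 [-0.3  0.  -0.9]
bed coords 0.0451 -0.002 0.0166
164 x [0.0283 0.079 ] y [-0.0164 -0.0155 -0.0021  0.0161  0.0175] z [0.04   0.0454 0.0497]
187 396 407 mid y 0.0013 X 0.078
190 395 408 mid y 0.0008 X 0.07
193 395 407 mid y 0.0008 X 0.061
196 395 407 mid y 0.0002 X 0.053
bed z 0.0 y mid [-0.0195  0.0204]
```

View pics/l3.png

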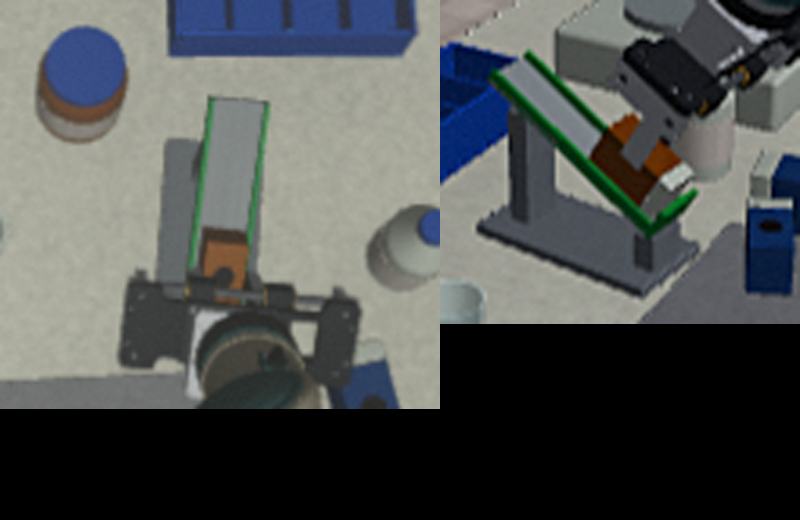

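The cartridge sits between the rails, white nose at (680,178) just above the stop and no contact force yet. I'll release it and back off.

{"op": "step_arm", "data": {
  "plan": [
    {"delta_pos": [0,0,0],"angular": [0,0,0]},
    {"delta_pos": [0,0,0],"angular": [0,0,0]},
    {"delta_pos": [0,0,0],"angular": [0,0,0]},
    {"delta_pos": [0,0,0],"angular": [0,0,0]},
    {"delta_pos": [0,0,-0.3],"angular": [0,0,0]},
    {"delta_pos": [0,0,-0.6],"angular": [0,0,0]},
    {"delta_pos": [0,0,-0.8],"angular": [0,0,0]},
    {"delta_pos": [0,0,-0.8],"angular": [0,0,0]}
  ],
  "claw": 0.7
}}

```text
time: 8.45
eef_pos: [0.5324, -0.2494, 0.2017]
tcp_rot: [3.006, -0.151, 0.804]
force: [0.7, -0.2, 0.0]
finger_gap: 0.704
gripper_force: 0.0
```

```bash
python3 look.py l4; python3 ym.py amber; python3 - <<'E'
from p import *
q=down(26)
s=env.sense()['eef_pos']
plan([([.457,-.228,.16],q,16)])
E
```

```text
8.45 [ 0.5324 -0.2494  0.2017] y yaw -95.76 z [ 0.496 -0.05  -0.867] [-0.78  0.04  1.9   0.44  0.83  0.65] gap 0.704 0.0 [ 0.7 -0.2  0. ]
bed coords 0.0491 -0.004 0.1471
265 x [0.016  0.0741] y [-0.0156 -0.014   0.0021  0.0176  0.0187] z [0.0404 0.0448 0.0486]
190 395 407 mid y 0.002 X 0.07
193 394 407 mid y 0.002 X 0.061
196 394 407 mid y 0.0013 X 0.053
199 394 406 mid y 0.0014 X 0.045
bed z -0.0001 y mid [-0.0195  0.0205]
max 0.93
CALL {"delta_pos":[-0.12, -0.02, 0.0],"angular":[0.25, -0.14, -0.92]} {"delta_pos":[-0.11, -0.03, 0.0],"angular":[0.26, -0.13, -0.93]} {"delta_pos":[-0.1, -0.05, 0.01],"angular":[0.25, -0.14, -0.92]} {"delta_pos":[-0.1, -0.06, 0.01],"angular":[0.25, -0.14, -0.93]} {"delta_pos":[-0.09, -0.08, 0.02],"angular":[0.26, -0.13, -0.92]} {"delta_pos":[-0.08, -0.08, 0.02],"angular":[0.25, -0.14, -0.93]} {"delta_pos":[-0.07, -0.09, 0.02],"angular":[0.25, -0.14, -0.92]} {"delta_pos":[-0.05, -0.1, 0.03],"angular":[0.26, -0.13, -0.93]}
CALL {"delta_pos":[-0.04, -0.11, 0.03],"angular":[0.25, -0.14, -0.92]} {"delta_pos":[-0.03, -0.1, 0.04],"angular":[0.26, -0.14, -0.93]} {"delta_pos":[-0.01, -0.11, 0.04],"angular":[0.25, -0.14, -0.92]} {"delta_pos":[0.0, -0.11, 0.05],"angular":[0.25, -0.13, -0.93]} {"delta_pos":[0.02, -0.1, 0.05],"angular":[0.26, -0.14, -0.92]} {"delta_pos":[0.03, -0.1, 0.05],"angular":[0.25, -0.14, -0.92]} {"delta_pos":[0.05, -0.1, 0.05],"angular":[0.25, -0.13, -0.93]} {"delta_pos":[0.06, -0.08, 0.06],"angular":[0.26, -0.14, -0.92]}
```

{"op": "step_arm", "data": {
  "plan": [
    {"delta_pos": [-0.12,-0.02,0.0],"angular": [0.25,-0.14,-0.92]},
    {"delta_pos": [-0.11,-0.03,0.0],"angular": [0.26,-0.13,-0.93]},
    {"delta_pos": [-0.1,-0.05,0.01],"angular": [0.25,-0.14,-0.92]},
    {"delta_pos": [-0.1,-0.06,0.01],"angular": [0.25,-0.14,-0.93]},
    {"delta_pos": [-0.09,-0.08,0.02],"angular": [0.26,-0.13,-0.92]},
    {"delta_pos": [-0.08,-0.08,0.02],"angular": [0.25,-0.14,-0.93]},
    {"delta_pos": [-0.07,-0.09,0.02],"angular": [0.25,-0.14,-0.92]},
    {"delta_pos": [-0.05,-0.1,0.03],"angular": [0.26,-0.13,-0.93]}
  ],
  "claw": 0.8
}}

```text
time: 9.35
eef_pos: [0.4944, -0.2378, 0.1765]
tcp_rot: [2.728, 1.469, 0.472]
force: [-0.2, -0.1, -0.6]
finger_gap: 0.8
gripper_force: 0.0
```

{"op": "step_arm", "data": {
  "plan": [
    {"delta_pos": [-0.04,-0.11,0.03],"angular": [0.25,-0.14,-0.92]},
    {"delta_pos": [-0.03,-0.1,0.04],"angular": [0.26,-0.14,-0.93]},
    {"delta_pos": [-0.01,-0.11,0.04],"angular": [0.25,-0.14,-0.92]},
    {"delta_pos": [0.0,-0.11,0.05],"angular": [0.25,-0.13,-0.93]},
    {"delta_pos": [0.02,-0.1,0.05],"angular": [0.26,-0.14,-0.92]},
    {"delta_pos": [0.03,-0.1,0.05],"angular": [0.25,-0.14,-0.92]},
    {"delta_pos": [0.05,-0.1,0.05],"angular": [0.25,-0.13,-0.93]},
    {"delta_pos": [0.06,-0.08,0.06],"angular": [0.26,-0.14,-0.92]}
  ]
}}

```text
time: 10.15
eef_pos: [0.4557, -0.2256, 0.1536]
tcp_rot: [-1.651, -2.659, -0.001]
force: [-0.3, 0.2, -0.5]
finger_gap: 0.801
gripper_force: 0.0
```

```bash
python3 - <<'E'
from p import *
st()
plan([([.458,-.228,.066],down(26),5)])
E
```

```text
10.15 [ 0.4557 -0.2256  0.1536] y yaw 26.33 z [-0.01   0.006 -1.   ] [-0.6   0.2   1.68 -0.    1.26 -1.06] gap 0.801 0.0 [-0.3  0.2 -0.5]
max 0.35
CALL {"delta_pos":[-0.02, 0.01, 0.35],"angular":[-0.01, -0.01, 0.01]} {"delta_pos":[-0.01, 0.0, 0.35],"angular":[-0.01, -0.02, 0.01]} {"delta_pos":[-0.02, 0.01, 0.35],"angular":[0.0, -0.01, 0.0]} {"delta_pos":[-0.01, 0.0, 0.35],"angular":[-0.01, -0.02, 0.01]} {"delta_pos":[-0.01, 0.01, 0.35],"angular":[-0.01, -0.01, 0.01]} {"delta_pos":[0.0, 0.0, 0.0],"angular":[0.0, 0.0, 0.0]} {"delta_pos":[0.0, 0.0, 0.0],"angular":[0.0, 0.0, 0.0]} {"delta_pos":[0.0, 0.0, 0.0],"angular":[0.0, 0.0, 0.0]}
```

{"op": "step_arm", "data": {
  "plan": [
    {"delta_pos": [-0.01,0,0.35],"angular": [0,-0.01,0]},
    {"delta_pos": [-0.01,0,0.35],"angular": [0,-0.01,0]},
    {"delta_pos": [-0.01,0,0.35],"angular": [0,-0.01,0]},
    {"delta_pos": [-0.01,0,0.35],"angular": [0,0,0]},
    {"delta_pos": [0,0,0.35],"angular": [0,0,0]},
    {"delta_pos": [0,0,0],"angular": [0,0,0]},
    {"delta_pos": [0,0,0],"angular": [0,0,0]},
    {"delta_pos": [0,0,0],"angular": [0,0,0]}
  ]
}}

```text
time: 10.95
eef_pos: [0.4569, -0.2273, 0.0673]
tcp_rot: [-1.661, -2.66, 0.0]
force: [-0.5, 0.4, -0.1]
finger_gap: 0.797
gripper_force: 0.0
```

```bash
python3 -c "
from p import *
st()"
```

```text
10.95 [ 0.4569 -0.2273  0.0673] y yaw 26.05 z [-0.005  0.003 -1.   ] [-0.6   0.28  1.82 -0.    1.05 -1.05] gap 0.797 0.0 [-0.5  0.4 -0.1]
```

{"op": "step_arm", "data": {
  "plan": [
    {"delta_pos": [0,0,0.03],"angular": [0,-0.04,0]},
    {"delta_pos": [0,0,0],"angular": [0,0,0]},
    {"delta_pos": [0,0,0],"angular": [0,0,0]},
    {"delta_pos": [0,0,0],"angular": [0,0,0]},
    {"delta_pos": [0,0,0],"angular": [0,0,0]},
    {"delta_pos": [0,0,0],"angular": [0,0,0]},
    {"delta_pos": [0,0,0],"angular": [0,0,0]},
    {"delta_pos": [0,0,0],"angular": [0,0,0]}
  ],
  "claw": 0.2
}}

```text
time: 11.75
eef_pos: [0.4564, -0.2269, 0.0651]
tcp_rot: [-1.662, -2.663, 0.005]
force: [-0.6, 0.2, 0.7]
finger_gap: 0.382
gripper_force: 25.0
```

```bash
python3 - <<'E'
from p import *
st()
s=env.sense()['eef_pos']; q=R.from_rotvec(env.sense()['tcp_rot'])
plan([(s+[0,0,.15],q,4),(bed(.14,-.002,.12),QC,17),(bed(.14,-.002,.06),QC,3)])
E
```

```text
11.75 [ 0.4564 -0.2269  0.0651] y yaw 26.05 z [-0.004 -0.001 -1.   ] [-0.6   0.28  1.82 -0.    1.04 -1.05] gap 0.382 24.99833196401596 [-0.6  0.2  0.7]
max 0.88
CALL {"delta_pos":[0.0, 0.0, -0.75],"angular":[0.0, 0.0, 0.0]} {"delta_pos":[0.0, -0.01, -0.75],"angular":[0.0, 0.0, 0.0]} {"delta_pos":[0.0, 0.0, -0.75],"angular":[0.0, 0.0, 0.0]} {"delta_pos":[0.0, 0.0, -0.75],"angular":[0.0, 0.0, 0.0]} {"delta_pos":[-0.12, 0.16, -0.02],"angular":[-0.23, 0.13, 0.87]} {"delta_pos":[-0.1, 0.18, -0.01],"angular":[-0.24, 0.13, 0.87]} {"delta_pos":[-0.08, 0.19, -0.01],"angular":[-0.23, 0.13, 0.87]} {"delta_pos":[-0.05, 0.19, 0.0],"angular":[-0.24, 0.14, 0.88]}
CALL {"delta_pos":[-0.03, 0.21, 0.0],"angular":[-0.23, 0.13, 0.87]} {"delta_pos":[-0.01, 0.2, 0.01],"angular":[-0.24, 0.13, 0.87]} {"delta_pos":[0.02, 0.2, 0.01],"angular":[-0.23, 0.13, 0.87]} {"delta_pos":[0.04, 0.2, 0.02],"angular":[-0.24, 0.13, 0.87]} {"delta_pos":[0.07, 0.19, 0.03],"angular":[-0.23, 0.13, 0.87]} {"delta_pos":[0.09, 0.18, 0.04],"angular":[-0.24, 0.14, 0.87]} {"delta_pos":[0.1, 0.17, 0.04],"angular":[-0.23, 0.13, 0.87]} {"delta_pos":[0.13, 0.15, 0.06],"angular":[-0.24, 0.13, 0.88]}
CALL {"delta_pos":[0.14, 0.13, 0.05],"angular":[-0.23, 0.13, 0.87]} {"delta_pos":[0.16, 0.12, 0.07],"angular":[-0.24, 0.13, 0.87]} {"delta_pos":[0.17, 0.09, 0.07],"angular":[-0.23, 0.13, 0.87]} {"delta_pos":[0.18, 0.06, 0.08],"angular":[-0.23, 0.13, 0.87]} {"delta_pos":[0.18, 0.05, 0.08],"angular":[-0.24, 0.14, 0.87]} {"delta_pos":[0.0, 0.0, 0.4],"angular":[0.0, 0.0, 0.0]} {"delta_pos":[0.0, 0.0, 0.4],"angular":[0.0, 0.0, 0.0]} {"delta_pos":[0.0, 0.0, 0.4],"angular":[0.0, 0.0, 0.0]}
```

{"op": "step_arm", "data": {
  "plan": [
    {"delta_pos": [0.0,0.0,-0.75],"angular": [0.0,0.0,0.0]},
    {"delta_pos": [0.0,-0.01,-0.75],"angular": [0.0,0.0,0.0]},
    {"delta_pos": [0.0,0.0,-0.75],"angular": [0.0,0.0,0.0]},
    {"delta_pos": [0.0,0.0,-0.75],"angular": [0.0,0.0,0.0]},
    {"delta_pos": [-0.12,0.16,-0.02],"angular": [-0.23,0.13,0.87]},
    {"delta_pos": [-0.1,0.18,-0.01],"angular": [-0.24,0.13,0.87]},
    {"delta_pos": [-0.08,0.19,-0.01],"angular": [-0.23,0.13,0.87]},
    {"delta_pos": [-0.05,0.19,0.0],"angular": [-0.24,0.14,0.88]}
  ]
}}

```text
time: 12.55
eef_pos: [0.4964, -0.2343, 0.2177]
tcp_rot: [2.255, 2.169, 0.23]
force: [-0.5, 0.6, -1.1]
finger_gap: 0.379
gripper_force: 25.0
```

{"op": "step_arm", "data": {
  "plan": [
    {"delta_pos": [-0.03,0.21,0.0],"angular": [-0.23,0.13,0.87]},
    {"delta_pos": [-0.01,0.2,0.01],"angular": [-0.24,0.13,0.87]},
    {"delta_pos": [0.02,0.2,0.01],"angular": [-0.23,0.13,0.87]},
    {"delta_pos": [0.04,0.2,0.02],"angular": [-0.24,0.13,0.87]},
    {"delta_pos": [0.07,0.19,0.03],"angular": [-0.23,0.13,0.87]},
    {"delta_pos": [0.09,0.18,0.04],"angular": [-0.24,0.14,0.87]},
    {"delta_pos": [0.1,0.17,0.04],"angular": [-0.23,0.13,0.87]},
    {"delta_pos": [0.13,0.15,0.06],"angular": [-0.24,0.13,0.88]}
  ]
}}

```text
time: 13.35
eef_pos: [0.576, -0.2498, 0.2238]
tcp_rot: [2.949, 0.811, 0.631]
force: [0.7, 0.3, -1.4]
finger_gap: 0.377
gripper_force: 25.0
```

{"op": "step_arm", "data": {
  "plan": [
    {"delta_pos": [0.14,0.13,0.05],"angular": [-0.23,0.13,0.87]},
    {"delta_pos": [0.16,0.12,0.07],"angular": [-0.24,0.13,0.87]},
    {"delta_pos": [0.17,0.09,0.07],"angular": [-0.23,0.13,0.87]},
    {"delta_pos": [0.18,0.06,0.08],"angular": [-0.23,0.13,0.87]},
    {"delta_pos": [0.18,0.05,0.08],"angular": [-0.24,0.14,0.87]},
    {"delta_pos": [0.0,0.0,0.4],"angular": [0.0,0.0,0.0]},
    {"delta_pos": [0.0,0.0,0.4],"angular": [0.0,0.0,0.0]},
    {"delta_pos": [0.0,0.0,0.2],"angular": [0.0,0.0,0.0]}
  ]
}}

```text
time: 14.15
eef_pos: [0.6503, -0.2607, 0.183]
tcp_rot: [3.009, -0.15, 0.801]
force: [-0.3, 0.2, -1.7]
finger_gap: 0.377
gripper_force: 25.0
```

```bash
python3 look.py l5; python3 ym.py blue
```

```text
14.15 [ 0.6503 -0.2607  0.183 ] y yaw -95.68 z [ 0.495 -0.048 -0.868] [-0.63  0.22  1.74  0.37  0.77  0.82] gap 0.377 24.997417330741882 [-0.3  0.2 -1.7]
bed coords 0.138 -0.0014 0.0683
135 x [0.1415 0.1698] y [-0.0154 -0.0139  0.0008  0.0167  0.0183] z [0.0943 0.0978 0.1012]
bed z -0.0 y mid [-0.0194  0.021 ]
```

{"op": "step_arm", "data": {
  "plan": [
    {"delta_pos": [-0.06,0.02,0.2],"angular": [0,0,0]},
    {"delta_pos": [-0.06,0,0.2],"angular": [0,0,0]},
    {"delta_pos": [-0.06,0,0.2],"angular": [0,0,0]},
    {"delta_pos": [-0.06,0,0.15],"angular": [0,0,0]},
    {"delta_pos": [0,0,0.1],"angular": [0,0,0]},
    {"delta_pos": [0,0,0],"angular": [0,0,0]},
    {"delta_pos": [0,0,0],"angular": [0,0,0]},
    {"delta_pos": [0,0,0],"angular": [0,0,0]}
  ]
}}

```text
time: 15.05
eef_pos: [0.6622, -0.264, 0.1436]
tcp_rot: [3.005, -0.15, 0.807]
force: [-0.2, -0.2, -2.8]
finger_gap: 0.385
gripper_force: 25.0
```

```bash
python3 look.py l6; python3 ym.py blue
```

```text
15.05 [ 0.6622 -0.264   0.1436] y yaw -95.74 z [ 0.499 -0.051 -0.865] [-0.62  0.27  1.78  0.41  0.68  0.78] gap 0.385 24.997380673885345 [-0.2 -0.2 -2.8]
bed coords 0.1286 -0.0033 0.028
131 x [0.121  0.1604] y [-0.0166 -0.016  -0.0013  0.0148  0.0163] z [0.053  0.0572 0.0613]
bed z -0.0006 y mid [-0.0193  0.0209]
```

View pics/l6.png

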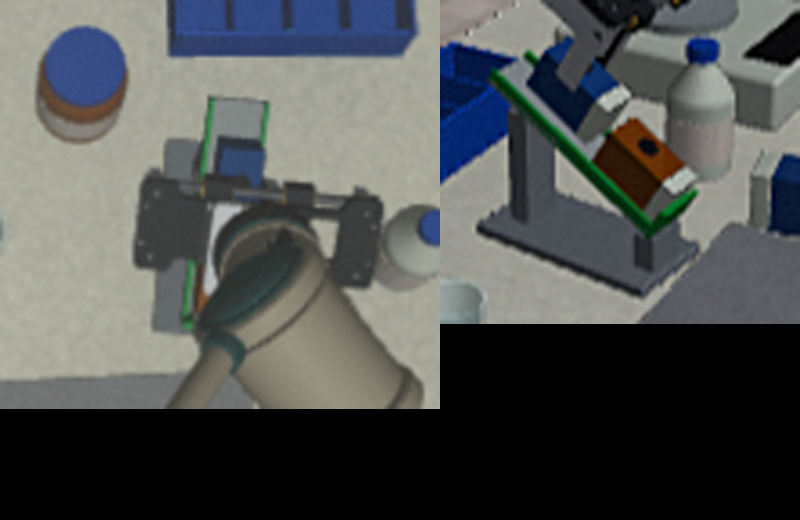

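The amber lies flat against the stop at (645,165), and the blue hovers nose-downhill above the upper bed at (580,90). I'll lower it the last 11 mm.

{"op": "step_arm", "data": {
  "plan": [
    {"delta_pos": [-0.04,-0.01,0.08],"angular": [0,0,0]},
    {"delta_pos": [-0.04,0,0.08],"angular": [0,0,0]},
    {"delta_pos": [0,0,0.05],"angular": [0,0,0]},
    {"delta_pos": [0,0,0],"angular": [0,0,0]},
    {"delta_pos": [0,0,0],"angular": [0,0,0]},
    {"delta_pos": [0,0,0],"angular": [0,0,0]},
    {"delta_pos": [0,0,0],"angular": [0,0,0]},
    {"delta_pos": [0,0,0],"angular": [0,0,0]}
  ]
}}

```text
time: 15.95
eef_pos: [0.6637, -0.2635, 0.132]
tcp_rot: [3.005, -0.15, 0.806]
force: [-0.6, -0.5, -1.7]
finger_gap: 0.378
gripper_force: 25.0
```

```bash
python3 look.py l7; python3 ym.py blue
```

```text
15.95 [ 0.6637 -0.2635  0.132 ] y yaw -95.74 z [ 0.498 -0.05  -0.866] [-0.62  0.28  1.79  0.42  0.65  0.77] gap 0.378 24.99746561050415 [-0.6 -0.5 -1.7]
bed coords 0.1242 -0.0027 0.0171
126 x [0.128  0.1557] y [-0.0173 -0.0159 -0.0017  0.015   0.0171] z [0.0431 0.0471 0.0501]
bed z -0.0002 y mid [-0.0196  0.0235]
```

Top at about 47 mm, so it is 1–2 mm above the bed and centred. I'll release it.

{"op": "step_arm", "data": {
  "plan": [
    {"delta_pos": [0,0,0.02],"angular": [0,0,0]},
    {"delta_pos": [0,0,0],"angular": [0,0,0]},
    {"delta_pos": [0,0,0],"angular": [0,0,0]},
    {"delta_pos": [0,0,0],"angular": [0,0,0]},
    {"delta_pos": [0,0,0],"angular": [0,0,0]},
    {"delta_pos": [0,0,-0.3],"angular": [0,0,0]},
    {"delta_pos": [0,0,-0.6],"angular": [0,0,0]},
    {"delta_pos": [0,0,-0.8],"angular": [0,0,0]}
  ],
  "claw": 0.7
}}

```text
time: 16.85
eef_pos: [0.6206, -0.2586, 0.2041]
tcp_rot: [3.008, -0.151, 0.802]
force: [0.5, 0.2, 0.1]
finger_gap: 0.701
gripper_force: 0.0
```

{"op": "step_arm", "data": {
  "plan": [
    {"delta_pos": [0,0,-0.8],"angular": [0,0,0]},
    {"delta_pos": [-0.5,0,-0.4],"angular": [0,0,0]},
    {"delta_pos": [-0.9,0,0],"angular": [0,0,0]},
    {"delta_pos": [-0.9,0,0],"angular": [0,0,0]},
    {"delta_pos": [-0.9,0,0],"angular": [0,0,0]},
    {"delta_pos": [0,0,0],"angular": [0,0,0]},
    {"delta_pos": [0,0,0],"angular": [0,0,0]},
    {"delta_pos": [0,0,0],"angular": [0,0,0]}
  ]
}}

```text
time: 17.65
eef_pos: [0.4556, -0.244, 0.1786]
tcp_rot: [3.001, -0.15, 0.81]
force: [0.1, -0.3, -0.2]
finger_gap: 0.702
gripper_force: 0.0
```

```bash
python3 look.py l8; python3 ym.py blue;python3 ym.py amber
```

```text
17.65 [ 0.4556 -0.244   0.1786] y yaw -95.76 z [ 0.5   -0.053 -0.864] [-0.94 -0.05  2.05  0.52  0.83  0.44] gap 0.702 0.0 [ 0.1 -0.3 -0.2]
bed coords -0.0336 -0.0037 0.1616
259 x [0.0922 0.1485] y [-0.0177 -0.0165 -0.0002  0.015   0.0163] z [0.0407 0.0445 0.0488]
178 397 410 mid y 0.0002 X 0.102
181 397 410 mid y -0.001 X 0.094
bed z 0.0001 y mid [-0.0191  0.0211]
253 x [0.017  0.0732] y [-0.0158 -0.0144  0.0018  0.0173  0.0184] z [0.0408 0.0448 0.0487]
190 395 408 mid y 0.001 X 0.07
193 395 407 mid y 0.0013 X 0.062
196 394 407 mid y 0.0013 X 0.053
199 394 406 mid y 0.0014 X 0.045
bed z 0.0001 y mid [-0.0191  0.0211]
```

View pics/l8.png

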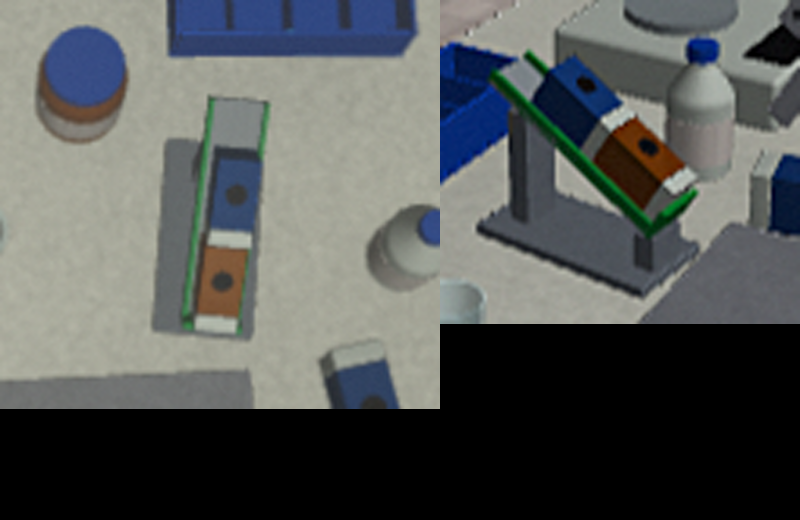

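Both cartridges are seated end to end: amber at the stop, blue behind it, white noses downhill and top faces about 45 mm above the bed. Next I locate the green knob from the bar tops in the cloud.

```bash
cat > kn.py <<'E'
from p import *
im,d,c=load('top'); W=cloud(im,d,c); hsv=cv2.cvtColor(im,cv2.COLOR_RGB2HSV)
a=np.radians(4.5); Uh=np.array([np.cos(a),np.sin(a),0]); Lf=np.array([-np.sin(a),np.cos(a),0]); ct,s_=np.cos(np.radians(35)),np.sin(np.radians(35))
UP=Uh*ct+np.array([0,0,s_]); NF=-Uh*s_+np.array([0,0,ct])
A0=Uh*.6265+Lf*.1735+np.array([0,0,.082])   # guess: green axis on face
def bars(W,A0):
    E=W-A0; X,Y,Z=E@UP,E@Lf,E@NF
    for n,l in(('red',-.164),('yellow',-.082),('green',0),('blue',.082)):
        m=(abs(Y-l)<.042)&(abs(X)<.06)&(Z>.043)&(Z<.062)
        P=np.c_[X,Y][m.ravel()] if 0 else np.stack([X[m],Y[m]-l],1)
        r=cv2.minAreaRect((P*1000).astype(np.float32)); w=(hsv[...,1]<60)&(hsv[...,2]>120)&m
        cm=P.mean(0); ev,vec=np.linalg.eigh(np.cov(P.T)); v=vec[:,1]; wc=np.array([X[w].mean(),Y[w].mean()-l]); v=v*np.sign(v@(wc-cm))
        k=P@v; mid=cm+v*((np.percentile(k,1)+np.percentile(k,99))/2-cm@v); k2=P@[-v[1],v[0]]; mid=mid+np.array([-v[1],v[0]])*((np.percentile(k2,2)+np.percentile(k2,98))/2-mid@[-v[1],v[0]])
        print(n,m.sum(),'mid',(mid*1000).round(1),'Z',np.median(Z[m]).round(4),'angle(cw)',np.degrees(np.arctan2(-v[1],v[0])).round(1),'size',np.round(np.sort(r[1]),1),'rect c',np.round(r[0],1),'len',round(np.ptp(np.percentile(k,[1,99]))*1000,1))
    f=(abs(Z)<.01)&(X>-.05)&(X<.055)&(Y>-.2)&(Y<.12)&(hsv[...,1]<60)&(hsv[...,2]>110); B=np.c_[X[f],Y[f],np.ones(f.sum())]; print('face resid',np.linalg.lstsq(B,Z[f],rcond=None)[0].round(4),np.median(Z[f]).round(4),f.sum())
if __name__=='__main__': bars(W,A0)
E
python3 kn.py
```

```text
red 143 mid [1.5 3. ] Z 0.049 angle(cw) 80.4 size [18.2 59.6] rect c [1.1 3.1] len 58.1
yellow 135 mid [1.6 3.6] Z 0.0487 angle(cw) -14.5 size [16.5 58.5] rect c [0.9 3.7] len 56.9
green 150 mid [1.1 2.4] Z 0.0496 angle(cw) -21.2 size [18.9 61.1] rect c [0.5 2. ] len 58.8
blue 135 mid [0.4 3.3] Z 0.0499 angle(cw) 34.8 size [16.2 61.7] rect c [0.2 3.3] len 59.7
face resid [ 0.0003  0.0044 -0.0002] -0.0005 2709
```

```bash
cat > kp.py <<'E'
from kn import *
A=A0+UP*.001+Lf*.0028
def qk(th):
    t=np.radians(th); x=-(UP*np.cos(t)-Lf*np.sin(t)); z=-NF; return R.from_matrix(np.c_[x,np.cross(z,x),z])
E
python3 - <<'E'
from kp import *
print(A.round(4))
s=env.sense(); q0=R.from_rotvec(s['tcp_rot'])
qm=qk(-21.2+101)
plan([([.46,-.02,.24],qm,13),(A+NF*.15,qk(-21.2),13),(A+NF*.08,qk(-21.2),3)])
E
```

```text
[0.6116 0.225  0.0826]
max 1.05
CALL {"delta_pos":[0.02, -0.34, -0.1],"angular":[0.0, 0.08, -1.04]} {"delta_pos":[0.08, -0.34, -0.09],"angular":[0.0, 0.09, -1.05]} {"delta_pos":[0.12, -0.32, -0.1],"angular":[0.0, 0.08, -1.04]} {"delta_pos":[0.17, -0.3, -0.09],"angular":[0.0, 0.08, -1.04]} {"delta_pos":[0.22, -0.27, -0.09],"angular":[-0.01, 0.08, -1.05]} {"delta_pos":[0.25, -0.24, -0.09],"angular":[0.0, 0.09, -1.04]} {"delta_pos":[0.28, -0.2, -0.09],"angular":[0.0, 0.08, -1.05]} {"delta_pos":[0.31, -0.15, -0.08],"angular":[0.0, 0.08, -1.04]}
CALL {"delta_pos":[0.33, -0.11, -0.08],"angular":[0.0, 0.09, -1.04]} {"delta_pos":[0.35, -0.06, -0.07],"angular":[0.0, 0.08, -1.05]} {"delta_pos":[0.34, -0.01, -0.07],"angular":[0.0, 0.08, -1.04]} {"delta_pos":[0.35, 0.05, -0.07],"angular":[-0.01, 0.08, -1.04]} {"delta_pos":[0.34, 0.09, -0.06],"angular":[0.0, 0.09, -1.05]} {"delta_pos":[0.34, 0.14, 0.11],"angular":[0.0, 0.0, -0.97]} {"delta_pos":[0.32, 0.18, 0.12],"angular":[0.0, 0.0, -0.97]} {"delta_pos":[0.29, 0.22, 0.12],"angular":[0.0, 0.0, -0.97]}
CALL {"delta_pos":[0.25, 0.26, 0.12],"angular
[... 216 characters left out ...]
[0.09, 0.35, 0.12],"angular":[0.0, 0.0, -0.97]} {"delta_pos":[0.03, 0.36, 0.12],"angular":[0.0, 0.0, -0.97]} {"delta_pos":[-0.01, 0.37, 0.12],"angular":[0.0, 0.0, -0.97]} {"delta_pos":[-0.06, 0.36, 0.11],"angular":[0.0, 0.0, -0.97]}
CALL {"delta_pos":[-0.12, 0.35, 0.12],"angular":[0.0, 0.0, -0.97]} {"delta_pos":[-0.15, 0.33, 0.12],"angular":[0.0, 0.0, -0.97]} {"delta_pos":[0.0, 0.0, 0.47],"angular":[0.0, 0.0, 0.0]} {"delta_pos":[0.0, 0.0, 0.46],"angular":[0.0, 0.0, 0.0]} {"delta_pos":[0.0, 0.0, 0.47],"angular":[0.0, 0.0, 0.0]} {"delta_pos":[0.0, 0.0, 0.0],"angular":[0.0, 0.0, 0.0]} {"delta_pos":[0.0, 0.0, 0.0],"angular":[0.0, 0.0, 0.0]} {"delta_pos":[0.0, 0.0, 0.0],"angular":[0.0, 0.0, 0.0]}
```

```bash
python3 - <<'E'
from kp import *
plan([([.46,-.02,.24],qk(-21.2+100),14),(A+NF*.15,qk(-21.2),14),(A+NF*.08,qk(-21.2),3)])
E
```

```text
max 0.98
CALL {"delta_pos":[0.02, -0.32, -0.09],"angular":[0.0, 0.08, -0.98]} {"delta_pos":[0.07, -0.31, -0.09],"angular":[0.0, 0.07, -0.98]} {"delta_pos":[0.11, -0.3, -0.09],"angular":[-0.01, 0.08, -0.97]} {"delta_pos":[0.15, -0.28, -0.09],"angular":[0.0, 0.08, -0.98]} {"delta_pos":[0.19, -0.26, -0.08],"angular":[0.0, 0.08, -0.98]} {"delta_pos":[0.22, -0.23, -0.08],"angular":[0.0, 0.07, -0.98]} {"delta_pos":[0.25, -0.2, -0.09],"angular":[0.0, 0.08, -0.98]} {"delta_pos":[0.28, -0.16, -0.07],"angular":[-0.01, 0.08, -0.97]}
CALL {"delta_pos":[0.3, -0.13, -0.08],"angular":[0.0, 0.08, -0.98]} {"delta_pos":[0.31, -0.08, -0.07],"angular":[0.0, 0.07, -0.98]} {"delta_pos":[0.33, -0.03, -0.07],"angular":[0.0, 0.08, -0.98]} {"delta_pos":[0.32, 0.0, -0.06],"angular":[0.0, 0.08, -0.98]} {"delta_pos":[0.32, 0.06, -0.07],"angular":[0.0, 0.08, -0.97]} {"delta_pos":[0.31, 0.09, -0.05],"angular":[-0.01, 0.07, -0.98]} {"delta_pos":[0.32, 0.13, 0.11],"angular":[0.0, 0.0, -0.9]} {"delta_pos":[0.29, 0.17, 0.11],"angular":[0.0, 0.0, -0.89]}
CALL {"delta_pos":[0.27, 0.21, 0.11],"angular":[0.0, 0.0, -0.89]}
[... 200 characters left out ...]
 0.31, 0.11],"angular":[0.0, 0.0, -0.89]} {"delta_pos":[0.1, 0.32, 0.11],"angular":[0.0, 0.0, -0.9]} {"delta_pos":[0.06, 0.34, 0.11],"angular":[0.0, 0.0, -0.89]} {"delta_pos":[0.01, 0.33, 0.11],"angular":[0.0, 0.0, -0.89]}
CALL {"delta_pos":[-0.02, 0.34, 0.11],"angular":[0.0, 0.0, -0.89]} {"delta_pos":[-0.07, 0.34, 0.11],"angular":[0.0, 0.0, -0.9]} {"delta_pos":[-0.11, 0.32, 0.11],"angular":[0.0, 0.0, -0.89]} {"delta_pos":[-0.15, 0.3, 0.11],"angular":[0.0, 0.0, -0.89]} {"delta_pos":[0.0, 0.0, 0.47],"angular":[0.0, 0.0, 0.0]} {"delta_pos":[0.0, 0.0, 0.46],"angular":[0.0, 0.0, 0.0]} {"delta_pos":[0.0, 0.0, 0.47],"angular":[0.0, 0.0, 0.0]} {"delta_pos":[0.0, 0.0, 0.0],"angular":[0.0, 0.0, 0.0]}
```

{"op": "step_arm", "data": {
  "plan": [
    {"delta_pos": [0.02,-0.32,-0.09],"angular": [0.0,0.08,-0.98]},
    {"delta_pos": [0.07,-0.31,-0.09],"angular": [0.0,0.07,-0.98]},
    {"delta_pos": [0.11,-0.3,-0.09],"angular": [-0.01,0.08,-0.97]},
    {"delta_pos": [0.15,-0.28,-0.09],"angular": [0.0,0.08,-0.98]},
    {"delta_pos": [0.19,-0.26,-0.08],"angular": [0.0,0.08,-0.98]},
    {"delta_pos": [0.22,-0.23,-0.08],"angular": [0.0,0.07,-0.98]},
    {"delta_pos": [0.25,-0.2,-0.09],"angular": [0.0,0.08,-0.98]},
    {"delta_pos": [0.28,-0.16,-0.07],"angular": [-0.01,0.08,-0.97]}
  ],
  "claw": 0.45,
  "force": 12
}}

```text
time: 18.55
eef_pos: [0.4581, -0.1144, 0.2133]
tcp_rot: [2.402, 1.33, 0.73]
force: [0.5, 0.2, -0.1]
finger_gap: 0.45
gripper_force: 0.0
```

{"op": "step_arm", "data": {
  "plan": [
    {"delta_pos": [0.3,-0.13,-0.08],"angular": [0.0,0.08,-0.98]},
    {"delta_pos": [0.31,-0.08,-0.07],"angular": [0.0,0.07,-0.98]},
    {"delta_pos": [0.33,-0.03,-0.07],"angular": [0.0,0.08,-0.98]},
    {"delta_pos": [0.32,0.0,-0.06],"angular": [0.0,0.08,-0.98]},
    {"delta_pos": [0.32,0.06,-0.07],"angular": [0.0,0.08,-0.97]},
    {"delta_pos": [0.31,0.09,-0.05],"angular": [-0.01,0.07,-0.98]},
    {"delta_pos": [0.32,0.13,0.11],"angular": [0.0,0.0,-0.9]},
    {"delta_pos": [0.29,0.17,0.11],"angular": [0.0,0.0,-0.89]}
  ]
}}

```text
time: 19.35
eef_pos: [0.4694, 0.0159, 0.2352]
tcp_rot: [1.294, 2.253, 0.465]
force: [-0.1, -0.8, -0.7]
finger_gap: 0.449
gripper_force: 0.0
```

{"op": "step_arm", "data": {
  "plan": [
    {"delta_pos": [0.27,0.21,0.11],"angular": [0.0,0.0,-0.89]},
    {"delta_pos": [0.24,0.24,0.1],"angular": [0.0,0.0,-0.89]},
    {"delta_pos": [0.21,0.26,0.11],"angular": [0.0,0.0,-0.9]},
    {"delta_pos": [0.17,0.3,0.11],"angular": [0.0,0.0,-0.89]},
    {"delta_pos": [0.14,0.31,0.11],"angular": [0.0,0.0,-0.89]},
    {"delta_pos": [0.1,0.32,0.11],"angular": [0.0,0.0,-0.9]},
    {"delta_pos": [0.06,0.34,0.11],"angular": [0.0,0.0,-0.89]},
    {"delta_pos": [0.01,0.33,0.11],"angular": [0.0,0.0,-0.89]}
  ]
}}

```text
time: 20.15
eef_pos: [0.507, 0.1531, 0.2156]
tcp_rot: [0.057, 2.532, 0.085]
force: [0.0, -0.8, 0.3]
finger_gap: 0.452
gripper_force: 0.0
```

{"op": "step_arm", "data": {
  "plan": [
    {"delta_pos": [-0.02,0.34,0.11],"angular": [0.0,0.0,-0.89]},
    {"delta_pos": [-0.07,0.34,0.11],"angular": [0.0,0.0,-0.9]},
    {"delta_pos": [-0.11,0.32,0.11],"angular": [0.0,0.0,-0.89]},
    {"delta_pos": [-0.15,0.3,0.11],"angular": [0.0,0.0,-0.89]},
    {"delta_pos": [0,0,0],"angular": [0,0,0]},
    {"delta_pos": [0,0,0],"angular": [0,0,0]},
    {"delta_pos": [0,0,0],"angular": [0,0,0]},
    {"delta_pos": [0,0,0],"angular": [0,0,0]}
  ]
}}

```text
time: 20.95
eef_pos: [0.5246, 0.2186, 0.205]
tcp_rot: [-0.559, 2.473, -0.113]
force: [-0.1, -0.4, 0.6]
finger_gap: 0.448
gripper_force: 0.0
```

```bash
cat > kr.py <<'E'
from kp import *
st(); s=env.sense(); e=s['eef_pos']-A; q=R.from_rotvec(s['tcp_rot'])
print('axis frame',(e@UP).round(4),(e@Lf).round(4),(e@NF).round(4),'rot err deg/8',np.degrees((q.inv()*qk(-21.2)).as_rotvec()/8).round(3), 'turn from -21.2:',np.degrees((qk(-21.2).inv()*q).as_rotvec()).round(2))
E
python3 kr.py; python3 -c "
from kp import *
plan([(A+NF*.08,qk(-21.2),4),(A+NF*.03,qk(-21.2),3)])"
```

```text
20.95 [0.5246 0.2186 0.205 ] y yaw 111.95 z [ 0.571  0.046 -0.82 ] [ 0.4  -0.03  2.01 -0.33  0.6  -1.39] gap 0.448 0.0 [-0.1 -0.4  0.6]
axis frame -0.0012 0.0005 0.1503 rot err deg/8 [ 0.01  -0.005 -0.032] turn from -21.2: [-0.08  0.04  0.26]
max 0.36
CALL {"delta_pos":[-0.01, -0.01, 0.35],"angular":[0.0, 0.0, -0.01]} {"delta_pos":[0.0, 0.0, 0.35],"angular":[0.0, 0.0, -0.01]} {"delta_pos":[-0.01, -0.01, 0.35],"angular":[0.01, 0.0, 0.0]} {"delta_pos":[0.0, 0.0, 0.36],"angular":[0.0, 0.0, -0.01]} {"delta_pos":[0.0, 0.0, 0.33],"angular":[0.0, 0.0, 0.0]} {"delta_pos":[0.0, 0.0, 0.33],"angular":[0.0, 0.0, 0.0]} {"delta_pos":[0.0, 0.0, 0.34],"angular":[0.0, 0.0, 0.0]} {"delta_pos":[0.0, 0.0, 0.0],"angular":[0.0, 0.0, 0.0]}
```

{"op": "step_arm", "data": {
  "plan": [
    {"delta_pos": [-0.01,-0.01,0.35],"angular": [0,0,-0.01]},
    {"delta_pos": [0,0,0.35],"angular": [0,0,-0.01]},
    {"delta_pos": [-0.01,0,0.35],"angular": [0,0,0]},
    {"delta_pos": [0,0,0.35],"angular": [0,0,0]},
    {"delta_pos": [0,0,0.33],"angular": [0,0,0]},
    {"delta_pos": [0,0,0.33],"angular": [0,0,0]},
    {"delta_pos": [0,0,0.2],"angular": [0,0,0]},
    {"delta_pos": [0,0,0],"angular": [0,0,0]}
  ]
}}

```text
time: 21.75
eef_pos: [0.59, 0.2235, 0.1116]
tcp_rot: [-0.563, 2.475, -0.115]
force: [0.2, -0.1, 0.7]
finger_gap: 0.449
gripper_force: 0.0
```

```bash
python3 kr.py
```

```text
21.75 [0.59   0.2235 0.1116] y yaw 112.13 z [ 0.569  0.045 -0.821] [ 0.35  0.18  2.06 -0.47  0.35 -1.27] gap 0.449 0.0 [ 0.2 -0.1  0.7]
axis frame -0.0011 0.0003 0.0361 rot err deg/8 [ 0.01  -0.021 -0.006] turn from -21.2: [-0.08  0.17  0.05]
```

{"op": "step_arm", "data": {
  "plan": [
    {"delta_pos": [-0.02,0,0.12],"angular": [0,-0.02,0]},
    {"delta_pos": [0,0,0.12],"angular": [0,0,0]},
    {"delta_pos": [0,0,0.1],"angular": [0,0,0]},
    {"delta_pos": [0,0,0],"angular": [0,0,0]},
    {"delta_pos": [0,0,0],"angular": [0,0,0]},
    {"delta_pos": [0,0,0],"angular": [0,0,0]},
    {"delta_pos": [0,0,0],"angular": [0,0,0]},
    {"delta_pos": [0,0,0],"angular": [0,0,0]}
  ]
}}

```text
time: 22.55
eef_pos: [0.6005, 0.2257, 0.0995]
tcp_rot: [-0.564, 2.469, -0.113]
force: [0.3, 0.3, 0.1]
finger_gap: 0.449
gripper_force: 0.0
```

```bash
python3 kr.py
```

```text
22.55 [0.6005 0.2257 0.0995] y yaw 112.19 z [ 0.573  0.048 -0.818] [ 0.35  0.21  2.06 -0.51  0.31 -1.23] gap 0.449 0.0 [0.3 0.3 0.1]
axis frame 0.0008 0.0016 0.0202 rot err deg/8 [0.013 0.017 0.001] turn from -21.2: [-0.11 -0.14 -0.  ]
```

{"op": "step_arm", "data": {
  "plan": [
    {"delta_pos": [0,0,0.03],"angular": [0,0,0]},
    {"delta_pos": [0,0,0],"angular": [0,0,0]},
    {"delta_pos": [0,0,0],"angular": [0,0,0]},
    {"delta_pos": [0,0,0],"angular": [0,0,0]},
    {"delta_pos": [0,0,0],"angular": [0,0,0]},
    {"delta_pos": [0,0,0],"angular": [0,0,0]},
    {"delta_pos": [0,0,0],"angular": [0,0,0]},
    {"delta_pos": [0,0,0],"angular": [0,0,0]}
  ],
  "claw": 0.05
}}

```text
time: 23.35
eef_pos: [0.6025, 0.2231, 0.0988]
tcp_rot: [-0.564, 2.47, -0.119]
force: [5.0, -10.1, 1.6]
finger_gap: 0.171
gripper_force: 12.0
```

```bash
python3 kr.py
```

```text
23.35 [0.6025 0.2231 0.0988] y yaw 112.09 z [ 0.573  0.043 -0.818] [ 0.34  0.21  2.06 -0.52  0.31 -1.23] gap 0.171 11.995351016521454 [  5.  -10.1   1.6]
axis frame 0.0018 -0.0012 0.0185 rot err deg/8 [-0.016  0.004  0.005] turn from -21.2: [ 0.12 -0.03 -0.04]
```

{"op": "step_arm", "data": {
  "plan": [
    {"delta_pos": [0,-0.04,0],"angular": [0,0,0]},
    {"delta_pos": [0,0,0],"angular": [0,0,0]},
    {"delta_pos": [0,0,0],"angular": [0,0,0]},
    {"delta_pos": [0,0,0],"angular": [0,0,0]},
    {"delta_pos": [0,0,0],"angular": [0,0,0]},
    {"delta_pos": [0,0,0],"angular": [0,0,0]},
    {"delta_pos": [0,0,0],"angular": [0,0,0]},
    {"delta_pos": [0,0,0],"angular": [0,0,0]}
  ]
}}

```text
time: 24.15
eef_pos: [0.6026, 0.223, 0.0988]
tcp_rot: [-0.564, 2.47, -0.115]
force: [2.8, -5.4, 0.9]
finger_gap: 0.167
gripper_force: 12.0
```

```bash
python3 kr.py
```

```text
24.15 [0.6026 0.223  0.0988] y yaw 112.16 z [ 0.573  0.046 -0.818] [ 0.34  0.21  2.06 -0.51  0.31 -1.24] gap 0.167 11.996410489082336 [ 2.8 -5.4  0.9]
axis frame 0.0018 -0.0013 0.0185 rot err deg/8 [0.002 0.011 0.004] turn from -21.2: [-0.02 -0.09 -0.03]
```

{"op": "step_arm", "data": {
  "plan": [
    {"delta_pos": [0,-0.045,0],"angular": [0,0,0]},
    {"delta_pos": [0,0,0],"angular": [0,0,0.3]},
    {"delta_pos": [0,0,0],"angular": [0,0,0.7]},
    {"delta_pos": [0,0,0],"angular": [0,0,0.8]},
    {"delta_pos": [0,0,0],"angular": [0,0,0.8]},
    {"delta_pos": [0,0,0],"angular": [0,0,0.8]},
    {"delta_pos": [0,0,0],"angular": [0,0,0.6]},
    {"delta_pos": [0,0,0],"angular": [0,0,0]}
  ]
}}

```text
time: 24.95
eef_pos: [0.6028, 0.2215, 0.0989]
tcp_rot: [0.138, 2.53, 0.109]
force: [1.3, -3.5, 1.4]
finger_gap: 0.169
gripper_force: 12.0
```

```bash
python3 kr.py
```

```text
24.95 [0.6028 0.2215 0.0989] y yaw 85.71 z [ 0.572  0.047 -0.819] [ 0.34  0.21  2.06 -0.5   0.31 -0.69] gap 0.169 12.003570646047592 [ 1.3 -3.5  1.4]
axis frame 0.002 -0.0027 0.0185 rot err deg/8 [ 0.013  0.007 -3.997] turn from -21.2: [-0.1  -0.06 31.97]
```

{"op": "step_arm", "data": {
  "plan": [
    {"delta_pos": [0,0,0],"angular": [0,0,0.8]},
    {"delta_pos": [0,0,0],"angular": [0,0,0.95]},
    {"delta_pos": [0,0,0],"angular": [0,0,0.95]},
    {"delta_pos": [0,0,0],"angular": [0,0,0.95]},
    {"delta_pos": [0,0,0],"angular": [0,0,0.95]},
    {"delta_pos": [0,0,0],"angular": [0,0,0.9]},
    {"delta_pos": [0,0,0],"angular": [0,0,0.65]},
    {"delta_pos": [0,0,0],"angular": [0,0,0]}
  ]
}}

```text
time: 25.75
eef_pos: [0.602, 0.2199, 0.0982]
tcp_rot: [1.206, 2.294, 0.434]
force: [0.1, -7.6, 2.2]
finger_gap: 0.167
gripper_force: 12.0
```

```bash
python3 kr.py
```

```text
25.75 [0.602  0.2199 0.0982] y yaw 39.71 z [ 0.571  0.044 -0.82 ] [ 0.34  0.21  2.06 -0.5   0.31  0.16] gap 0.167 12.006320357322693 [ 0.1 -7.6  2.2]
axis frame 0.0008 -0.0043 0.0185 rot err deg/8 [-1.0000e-02 -1.0000e-02 -1.0142e+01] turn from -21.2: [8.000e-02 8.000e-02 8.114e+01]
```

{"op": "step_arm", "data": {
  "plan": [
    {"delta_pos": [-0.05,-0.03,0],"angular": [0,0,0]},
    {"delta_pos": [0,0,0],"angular": [0,0,0]},
    {"delta_pos": [0,0,0],"angular": [0,0,0]},
    {"delta_pos": [0,0,0],"angular": [0,0,0]},
    {"delta_pos": [0,0,0],"angular": [0,0,0]},
    {"delta_pos": [0,0,0],"angular": [0,0,0]},
    {"delta_pos": [0,0,0],"angular": [0,0,0]},
    {"delta_pos": [0,0,0],"angular": [0,0,0]}
  ]
}}

```text
time: 26.55
eef_pos: [0.6021, 0.2196, 0.0983]
tcp_rot: [1.205, 2.295, 0.439]
force: [-4.1, 5.0, -0.0]
finger_gap: 0.169
gripper_force: 12.0
```

{"op": "step_arm", "data": {
  "plan": [
    {"delta_pos": [0,0,0],"angular": [0,0,0]},
    {"delta_pos": [0,0,0],"angular": [0,0,0]},
    {"delta_pos": [0,0,0],"angular": [0,0,0]},
    {"delta_pos": [0,0,0],"angular": [0,0,0]},
    {"delta_pos": [0,0,-0.3],"angular": [0,0,0]},
    {"delta_pos": [0,0,-0.6],"angular": [0,0,0]},
    {"delta_pos": [0,0,-0.8],"angular": [0,0,0]},
    {"delta_pos": [0,0,-0.8],"angular": [0,0,0]}
  ],
  "claw": 0.4
}}

```text
time: 27.35
eef_pos: [0.5307, 0.2127, 0.2018]
tcp_rot: [1.206, 2.294, 0.439]
force: [0.9, 0.7, -0.0]
finger_gap: 0.404
gripper_force: 0.0
```

{"op": "step_arm", "data": {
  "plan": [
    {"delta_pos": [0.2,-0.7,-0.2],"angular": [0,0,0]},
    {"delta_pos": [0.2,-0.7,-0.2],"angular": [0,0,0]},
    {"delta_pos": [0.2,-0.7,-0.2],"angular": [0,0,0]},
    {"delta_pos": [0.2,-0.7,0],"angular": [0,0,0]},
    {"delta_pos": [0,0,0],"angular": [0,0,0]},
    {"delta_pos": [0,0,0],"angular": [0,0,0]},
    {"delta_pos": [0,0,0],"angular": [0,0,0]},
    {"delta_pos": [0,0,0],"angular": [0,0,0]}
  ]
}}

```text
time: 28.15
eef_pos: [0.404, 0.1681, 0.146]
tcp_rot: [1.205, 2.291, 0.442]
force: [0.3, -0.0, 0.8]
finger_gap: 0.402
gripper_force: 0.0
```

```bash
python3 - <<'E'
from h import *
im,d,c=shot('top'); im2,_,_=shot('side')
a=cv2.resize(im[130:225,165:425],(800,292),interpolation=cv2.INTER_CUBIC); b=cv2.resize(im2[130:350,150:450],(400,293)); o=np.zeros((590,800,3),np.uint8); o[:292]=a; o[293:586,:400]=b
cv2.imwrite('pics/fin.png',o[...,::-1])
E
python3 kn.py; python3 ym.py blue; python3 ym.py amber; python3 -c "
from p import *
st()"
```

```text
red 138 mid [2.  3.3] Z 0.0486 angle(cw) 80.0 size [19.3 60.1] rect c [1.  2.8] len 57.4
yellow 132 mid [1.6 3.6] Z 0.0494 angle(cw) -14.2 size [17.4 59.3] rect c [1.3 3.1] len 57.4
green 146 mid [0.8 1. ] Z 0.0496 angle(cw) 60.0 size [18.5 60.5] rect c [0.5 0.9] len 59.3
blue 136 mid [0.4 3.2] Z 0.0499 angle(cw) 34.4 size [16.3 60.9] rect c [0.2 3.3] len 59.7
face resid [-0.      0.0051 -0.0001] -0.0003 2710
258 x [0.093  0.1485] y [-0.0179 -0.0168 -0.      0.015   0.0162] z [0.0405 0.0448 0.049 ]
178 397 410 mid y -0.0001 X 0.102
181 397 410 mid y -0.0012 X 0.095
bed z -0.0004 y mid [-0.0193  0.0209]
255 x [0.0172 0.0733] y [-0.0154 -0.0144  0.0016  0.0173  0.0187] z [0.0413 0.0451 0.0491]
190 395 408 mid y 0.0008 X 0.07
193 394 407 mid y 0.0025 X 0.061
196 394 407 mid y 0.001 X 0.053
199 394 406 mid y 0.0014 X 0.045
bed z -0.0004 y mid [-0.0193  0.0209]
28.25 [0.4033 0.1678 0.1454] y yaw 39.73 z [ 0.574  0.048 -0.818] [ 0.41 -0.18  2.31 -0.43  0.46  0.14] gap 0.4 0.0 [ 1.3 -0.5  0.1]
```

View pics/fin.png

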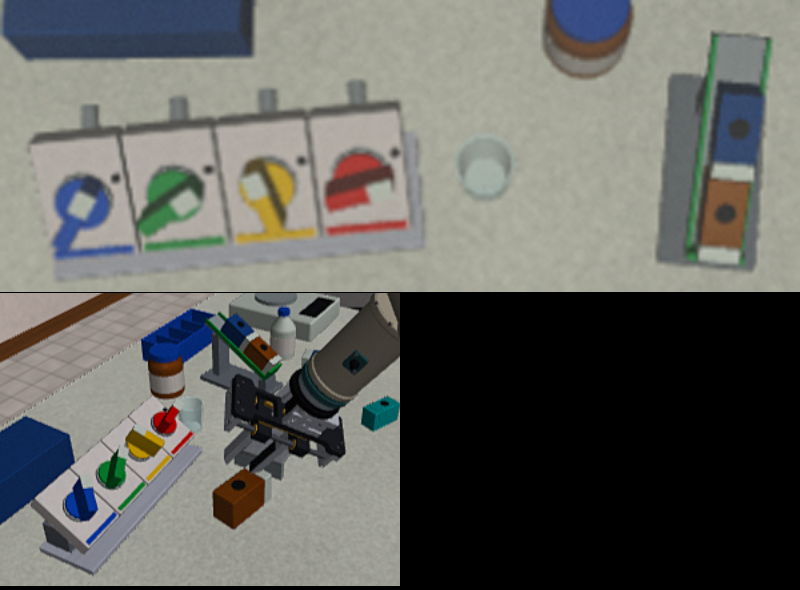

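The final picture shows the green knob's white tip at (187,203), measured at 60°. The other knobs are unchanged, the cartridges are seated and the arm is clear of everything. Handing in.

```bash
python3 -c "
from plant import env
print(env.finish_job())"
```

```text
the job is handed in; nothing more can be done
None
```

The job is handed in at about 28 s of robot time, with no verdict returned: both cartridges lie flat in the chute, noses downhill (amber at the stop, blue behind it), the green knob measures 60°, and the other valves, bottle, jar and beaker were not disturbed.

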